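# Raise the fume cabinet's sash to its mark and start the fan

### The job

Get the soldering fume cabinet ready for work: with the fingers beneath the lip of its clear sliding window, push the window steadily up until the lip is level with the two pointers on the rails, where it stays by itself. Then press the fan's push button fully down with a fingertip and let it go. Only push and press: do not pinch the lip, and leave everything else on the bench, and the pointers, where they are.

Things in the scene. Friction and masses are not known exactly. Their poses are not given: they have to be found in the camera images.
- sash (a joint): travel of the cabinet's clear sliding window (sash) along its rails, m: 0 shut, 0.28 top stop, grows upwards. The rails lean back 40 deg from vertical: 1 m of travel is 0.643 m back and 0.766 m up. Counterweighted: 2 to 6 N along the rails moves it up, and friction holds it where it is left. The lip is level with the pointers when sash equals marker.
- lip_front (a point): middle of the front face of the dark metal lip on the window's lower edge: a flat bar 280 mm wide (y), 12 mm thick (z), standing 34 mm out from the window. Axes: z up along the rails, x into the cabinet square to the window (forwards and down), y along the lip. The lip's underside is 6 mm below this point along z. At the start it is about 135 to 175 mm above the bench.
- marker (a joint): place of the pair of pointers along the rails, in m, on the same scale as sash. The pointers are clamped tight and must stay where they are.
- mark (a point): the mark: the point in mid air halfway between the two pointers, where the middle of the lip's front face must come. On each rail: a black clamp 22 mm tall with a thin bright needle (4 mm thick) on its front, its tip reaching inwards almost to the lip's end, 145 mm either side of this point. Axes as lip_front.
- cabinet: the fume cabinet, fixed to the bench: aluminium frame 430 mm wide (y), 420 mm deep (x), 500 mm high, leaning front towards -x, low filter unit at the back inside. Beneath the lip the front is open: fingers may reach in under it, past the window's plane; the sill is 12 mm high. The window is a 5 mm clear sheet, 300 x 260 mm. Origin on the bench, 190 mm behind the foot of the rails; z up, x to the back.
- fan_box: the fan's switch box, fixed to the bench to the left or right of the cabinet: grey, 90 (x) x 75 (y) x 60 mm high, with one round push button on top. Origin at the centre of its underside.
- fan_button_top (a point): centre of the top of the fan's push button, round, 28 mm across, on top of the switch box, pressed straight down.
- fan_button (a joint): travel of the push button in m: 0 released, 0.006 fully down; a spring of about 5 N at full travel returns it.
- spool: reel of solder standing on its flat side in front of the cabinet, 60 mm across, 45 mm high; origin at the centre of its underside. Leave alone.
- carton: plain white carton in front of the cabinet, 65 x 100 x 45 mm high; origin at the centre of its underside. Leave alone.
- cutters: side cutters lying on the mat, about 145 mm long along its own x (handles to -x), 56 mm wide, 12 mm high; origin between the handles, about 35 mm behind the joint, at bench height. Leave alone.
- clamp_stand: small stand with two clips, inside the cabinet: round foot 70 mm across, 110 mm wide (y) and 107 mm high; origin at the centre of its underside. Leave alone.
- tag_a: flat orange acrylic key tag lying on the bench, 100 x 28 x 4 mm, origin at the centre of its underside. Leave alone.
- tag_b: flat white acrylic key tag, same size as tag_a. Leave alone.
- flux_jar: small jar with a lid on the bench beside the cabinet, 44 mm across, 50 mm high; origin at the centre of its underside. Leave alone.

How it is judged:
On the way, in this order (a step that is already met when the one before it is completed fails the run):
1. the fingers push on the underside of the lip (contact force between the fingers and sash_c4 above 1 N), for 0.1 s.
2. the lip is level with the pointers (within 10 mm) and still (z of lip_front in the frame of mark between -0.01 and 0.01 m and velocity of joint sash between -0.01 and 0.01 m/s), for 0.3 s.
3. the fan's button is pressed down by a finger (value of joint fan_button above 0.0045 m and contact force between the fingers and fan_box above 1 N), for 0.05 s.
At the end, for the whole second after the job is handed in: The window rests by itself with the middle of its lip within 10 mm (along the rails) of the pointers, the fan's button has been pressed to at least 4.5 mm after that and is released again, and every loose thing is within 30 mm of where it began (all of step 2 and value of joint fan_button below 0.002 m and distance of each of spool, carton, cutters, clamp_stand, tag_a, tag_b, flux_jar from where it was at the start of the episode below 0.03 m); the robot touches nothing.
It fails at once if the lip is pinched: the fingers press on its top and its underside at once (contact force between the fingers and sash_c4 above 2 N and contact force between the fingers and sash_c5 above 2 N).
It fails at once if the window is flung up or dropped (faster than 0.4 m/s) (velocity of joint sash above 0.4 m/s or velocity of joint sash below -0.4 m/s).
It fails at once if the pointers are shifted by more than 5 mm (distance of mark from where it was at the start of the episode above 0.005 m).
It fails at once if a bystander is moved by more than 30 mm (distance of any of spool, carton, cutters, clamp_stand, tag_a, tag_b, flux_jar from where it was at the start of the episode above 0.03 m).
It also fails if it takes over 51 s, if anything falls off the work surface, if the arm or the gripper's body presses on something with over 40 N, if the wrist force passes 120 N, or if a joint passes its speed limit or range.

### The arm

A 7-joint arm with a two-finger parallel gripper is mounted at the origin on the work surface. World frame = base frame: x ahead of the robot, y to its left, z up, the work surface at z = 0. Lengths are in m, angles in rad, forces in N, time in s.
With the tool pointing down it reaches from about 0.4 to 0.85 m from the base axis. Payload 4.5 kg.
Tool frame: the origin (TCP) lies at the very end of the fingers, on their centre line; the grasp point (between the pads) lies 19 mm behind it (r.pinch_z is the distance from the TCP to the grasp point, in m); x points along the fingers, y is the direction in which the jaws open and shut, and the axes are right-handed (so a half turn about x gives the same grasp; the last joint's range is limited). The gripper opens to 88 mm and grips with 3 to 60 N. Pads are 18 mm wide; open, the fingers measure 123 mm over their backs; the gripper's body (75 mm by 187 mm) begins 45 mm behind the grasp point.
Start: joints at [-1.123, 0.689, -0.195, 1.565, 0.157, 0.902, -0.215], TCP at [0.251, 0.572, 0.239] pointing down, gripper open.
Joint ranges: [-3.01, 3.01], [-0.46, 2.08], [-1.47, 1.51], [0.13, 2.56], [-1, 4.14], [0.04, 2.09], [-2.66, 2.66]. Speed limits (rad/s): [2.57, 2.57, 3.14, 3.14, 3.14, 3.14, 3.14].

### API

Orientations are given as a unit quaternion [x, y, z, w].
In Python, from plant import telemetry, cams, job, r gives the robot as it stands.
- The arm moves only by the tool send_rows, never from a script. Its argument "commands" is one flat list of numbers, 7 for each row, row after row: the shift along the world's x, y, z as a fraction of full scale, then the turn, a rotation vector about the world's x, y, z as a fraction of full scale, then the closure, from 0 (fully open) to 1 (shut). In form: [dx, dy, dz, wx, wy, wz, claw, dx, dy, dz, wx, wy, wz, claw, ...]. A call has 1 to 12 rows; each row shifts and turns the pose as measured when the row begins; what a row does not reach is not made up. Full scale, the value 1, is 250 mm for a shift and 90 degrees for a turn. A row lasts 1/10 s, in which the tool goes at most 50 mm and 8.59 degrees, less where a joint would pass 70% of its speed; a pose out of reach is approached as far as the arm can. A call with a number of a shift or a turn outside -1 to 1 is refused whole. A call with a gripper value outside its range is refused whole. The fingers move at their own pace and stop on an object; "newtons" is the grip in N (left out, the last holds). Time passes only in rows, so rows that do not move let the fingers close. It gives the time, the measured TCP pose, the force and the opening at its end, in the units of the state.
- telemetry.get_state(): the state, without advancing time (a new reading comes with each control period).
- cams.snapshot(name): name is "scene" or "top"; returns a dict with "image" (400x640x3 uint8, blue, green, red), "intrinsics" (3x3 intrinsics, pixels), "k1" (the pictures are not rectified: a ray, as slopes to the right and down, at radius r is drawn at 1 + k1 r^2 times it, then the intrinsics apply), "world_to_cam" (4x4, takes a point from world to camera coordinates). Camera axes: x right, y down, z forward; pixel columns grow to the right and rows downward; lengths in m; the calibration is good to about 2 mm. A picture is of the moment at which its call begins. There is no depth.
- job.finish_job(): hands the job in, once; it reports no verdict.
The state is a dict: "clock": time; "q": joint angles; "qd": joint speeds; "joint_torque": joint torques, N m; "tool_pos": TCP position; "eef_rot": TCP orientation; "contact_force": force on the tool from outside, world axes, zero at the start; "moment": the same for the moment, N m; "opening": opening from 0.0 (shut) to 1.0 (fully open).
Only numpy, scipy, OpenCV 4.12 (cv2) and the standard library are available. Lean on these libraries where they do the work, as an engineer would, in place of code of your own. Each camera call takes 0.05 s, during which the arm holds its last target.

## Working session

There is one attempt and no reset: what is moved stays moved. The work goes in short steps, Python scripts to look and compute and a tool call to move; the robot and the scene stay as the last step left them, time stands still between calls to the robot, and variables do not carry over. Pictures are saved under pics/ and viewed, and the job is handed in when it is done.

Besides the shell and the picture viewer there is one more tool, called as a command line: name --argument value ..., lists and objects as JSON in quotes. send_rows: Moves the arm, as the interface text tells. Its arguments: {"type":"object","properties":{"commands":{"type":"array"},"newtons":{"type":"number"}},"required":["commands"]}

```bash
mkdir -p pics; ls
python3 - <<'E'
from plant import telemetry, cams, job, r
import cv2,numpy as np
for n in("scene","top"):
    s=cams.snapshot(n); cv2.imwrite(f"pics/{n}0.png",s["image"]); print(n,s["intrinsics"],s["k1"],np.round(s["world_to_cam"],4).tolist())
    np.savez(f"{n}0.npz",**s)
st=telemetry.get_state(); print(st)
E
```

```text
pics
scene [[447.88645406   0.         323.87311564]
 [  0.         447.88645406 197.25487388]
 [  0.           0.           1.        ]] -0.003584218313621405 [[-0.091, 0.9958, 0.005, 0.0837], [0.7665, 0.0732, -0.638, -0.3506], [-0.6357, -0.0542, -0.77, 1.518], [0.0, 0.0, 0.0, 1.0]]
top [[404.40966988   0.         316.81293824]
 [  0.         404.40966988 202.15162673]
 [  0.           0.           1.        ]] -0.07604654305658767 [[-0.0121, -0.9999, -0.0007, -0.024], [-0.9794, 0.012, -0.2014, 0.5517], [0.2014, -0.0018, -0.9795, 1.2152], [0.0, 0.0, 0.0, 1.0]]
{'clock': 0.1, 'q': array([-1.12322049,  0.68990595, -0.19452039,  1.56620696,  0.1573142 ,
        0.90250276, -0.21505227]), 'qd': array([-1.23715670e-03, -4.83408976e-05,  9.93061549e-04, -3.66162917e-03,
        1.05120542e-03,  4.50996460e-04,  1.43996309e-04]), 'joint_torque': array([-3.20415209e-03, -5.28507936e+01, -1.27154253e+00, -1.53835541e+01,
       -5.26426511e-02,  1.98696944e-03,  2.03965561e-05]), 'tool_pos': array([0.25111364, 0.57173091, 0.23799542]), 'eef_rot': array([ 0.14463391,  0.69211048, -0.14577765,  0.69196315]), 'contact_force': array([0.20603582, 1.22160067, 0.50995547]), 'moment': array([ 0.00588087, -0.05622908,  0.01203877]), 'opening': 1.0002903836682076}
```

View pics/scene0.png

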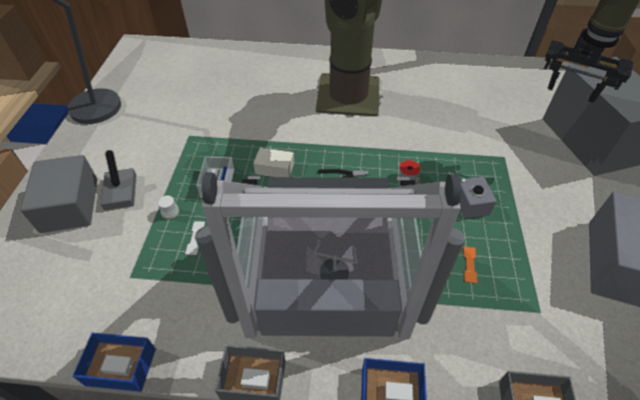

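View pics/top0.png

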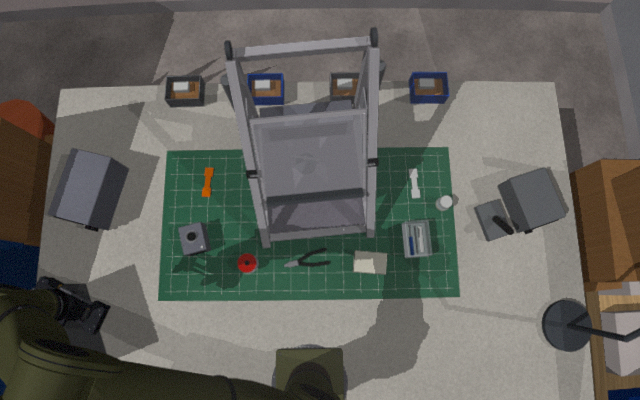

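The scene view looks from behind the cabinet. In the top view the cabinet is in the middle, with the switch box on its left (+y) at about (192,238). I'll zoom in next.

Run:
```python
import cv2
a=cv2.imread("pics/top0.png")[20:280,160:420]; cv2.imwrite("pics/topz.png",cv2.resize(a,(780,780)[:2] if 0 else (600,600),interpolation=cv2.INTER_CUBIC))
a=cv2.imread("pics/top0.png")[140:280,160:390]; cv2.imwrite("pics/topz2.png",cv2.resize(a,None,fx=3.4,fy=3.4,interpolation=cv2.INTER_CUBIC))
a=cv2.imread("pics/scene0.png")[130:340,180:500]; cv2.imwrite("pics/scz.png",cv2.resize(a,None,fx=2.5,fy=2.5,interpolation=cv2.INTER_CUBIC))
```

```text
(no output)
```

View pics/topz.png

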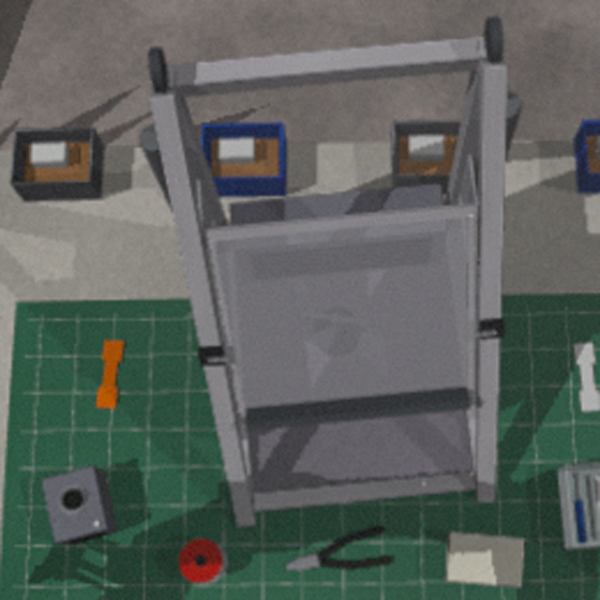

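View pics/topz2.png

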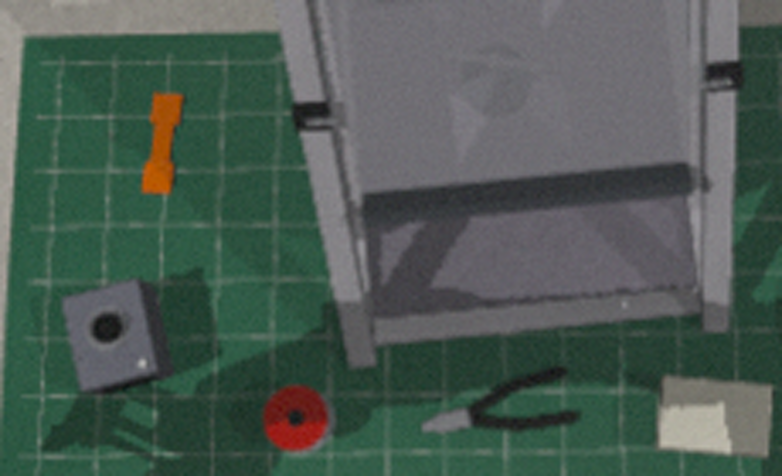

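View pics/scz.png

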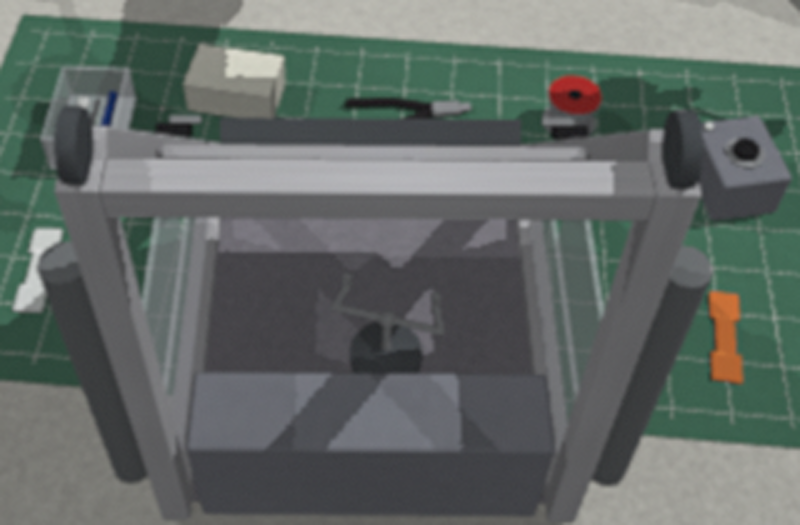

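```bash
cat > h.py <<'E'
import numpy as np,cv2
def load(n): return dict(np.load(n,allow_pickle=True))
def ray(s,uv):
    K=s["intrinsics"];k=float(s["k1"]);T=s["world_to_cam"]
    d=np.array([(uv[0]-K[0,2])/K[0,0],(uv[1]-K[1,2])/K[1,1]]);u=d.copy()
    for _ in range(30): u=d/(1+k*(u@u))
    R=T[:3,:3];o=-R.T@T[:3,3];v=R.T@np.array([u[0],u[1],1]);return o,v/np.linalg.norm(v)
def proj(s,p):
    K=s["intrinsics"];k=float(s["k1"]);T=s["world_to_cam"]
    c=T[:3,:3]@np.asarray(p)+T[:3,3];u=c[:2]/c[2];u=u*(1+k*(u@u));return K[0,0]*u[0]+K[0,2],K[1,1]*u[1]+K[1,2]
def tri(s1,a,s2,b):
    o1,d1=ray(s1,a);o2,d2=ray(s2,b)
    t=np.linalg.lstsq(np.c_[d1,-d2],o2-o1,rcond=None)[0]
    p,q=o1+t[0]*d1,o2+t[1]*d2;return (p+q)/2,np.linalg.norm(p-q)
def onz(s,uv,z):
    o,d=ray(s,uv);return o+d*(z-o[2])/d[2]
def crop(s,x,y,w,h,f,name):
    a=cv2.resize(s["image"][y:y+h,x:x+w],None,fx=f,fy=f,interpolation=cv2.INTER_CUBIC)
    a=cv2.convertScaleAbs(a,alpha=1.6)
    for i in range(0,w,10):
        cv2.line(a,(int((i+.5)*f),0),(int((i+.5)*f),6 if i%50 else 14),(0,255,255),1); 
        if i%20==0: cv2.putText(a,str(x+i),(int((i+.5)*f)-10,22),0,.35,(0,255,255),1)
    for j in range(0,h,10):
        cv2.line(a,(0,int((j+.5)*f)),(6,int((j+.5)*f)),(0,255,255),1)
        if j%20==0: cv2.putText(a,str(y+j),(8,int((j+.5)*f)+4),0,.35,(0,255,255),1)
    cv2.imwrite(name,a)
E
python3 - <<'E'
from h import *
t=load("top0.npz");s=load("scene0.npz")
print(ray(t,(317,202)),ray(s,(320,200)))
crop(t,240,150,146,100,5.4,"pics/t1.png"); crop(s,230,165,195,60,4,"pics/s1.png")
E
```

```text
(array([ 0.29538291, -0.02849947,  1.30135721]), array([ 0.2017515 , -0.00223817, -0.97943418])) (array([1.24138621, 0.02470544, 0.94475658]), array([-0.63019989, -0.06240181, -0.77392125]))
```

View pics/t1.png

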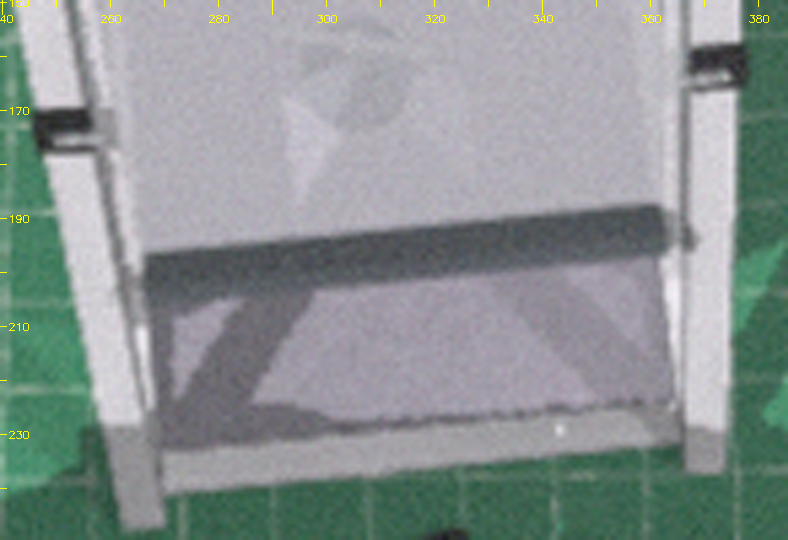

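View pics/s1.png

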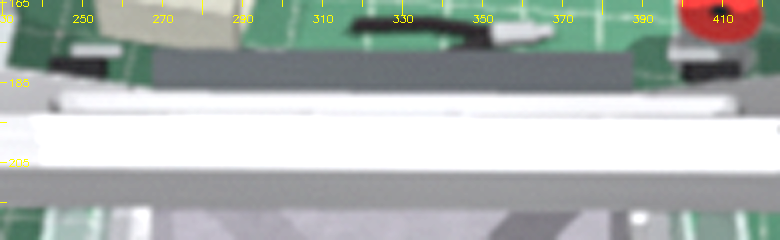

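Run:
```python
from h import *
t=load("top0.npz");s=load("scene0.npz")
g=t["image"].astype(int).mean(2)
for x in (275,300,340,355): print(x,[(y,int(g[y,x-2:x+3].mean())) for y in range(184,208)])
crop(t,238,150,36,45,14,"pics/t2.png");crop(t,352,150,36,45,14,"pics/t3.png")
crop(s,235,165,40,30,14,"pics/s2.png");crop(s,380,165,40,30,14,"pics/s3.png")
a=[cv2.imread(f"pics/{n}.png") for n in("t2","t3")];cv2.imwrite("pics/t23.png",cv2.resize(np.hstack(a),None,fx=.78,fy=.78))
a=[cv2.imread(f"pics/{n}.png") for n in("s2","s3")];cv2.imwrite("pics/s23.png",cv2.resize(np.hstack(a),None,fx=.7,fy=.7))
```

```text
275 [(184, 111), (185, 110), (186, 111), (187, 110), (188, 110), (189, 111), (190, 112), (191, 111), (192, 111), (193, 112), (194, 111), (195, 98), (196, 65), (197, 52), (198, 51), (199, 51), (200, 48), (201, 50), (202, 56), (203, 58), (204, 58), (205, 61), (206, 68), (207, 77)]
300 [(184, 112), (185, 110), (186, 112), (187, 110), (188, 111), (189, 111), (190, 111), (191, 111), (192, 107), (193, 91), (194, 55), (195, 51), (196, 51), (197, 51), (198, 50), (199, 52), (200, 57), (201, 59), (202, 62), (203, 79), (204, 98), (205, 99), (206, 99), (207, 98)]
340 [(184, 111), (185, 109), (186, 111), (187, 113), (188, 109), (189, 89), (190, 55), (191, 54), (192, 52), (193, 51), (194, 54), (195, 55), (196, 59), (197, 60), (198, 62), (199, 75), (200, 89), (201, 91), (202, 90), (203, 91), (204, 92), (205, 90), (206, 90), (207, 90)]
355 [(184, 112), (185, 111), (186, 114), (187, 100), (188, 72), (189, 52), (190, 52), (191, 53), (192, 52), (193, 54), (194, 57), (195, 61), (196, 60), (197, 68), (198, 83), (199, 92), (200, 95), (201, 100), (202, 102), (203, 102), (204, 101), (205, 100), (206, 101), (207, 100)]
```

View pics/t23.png

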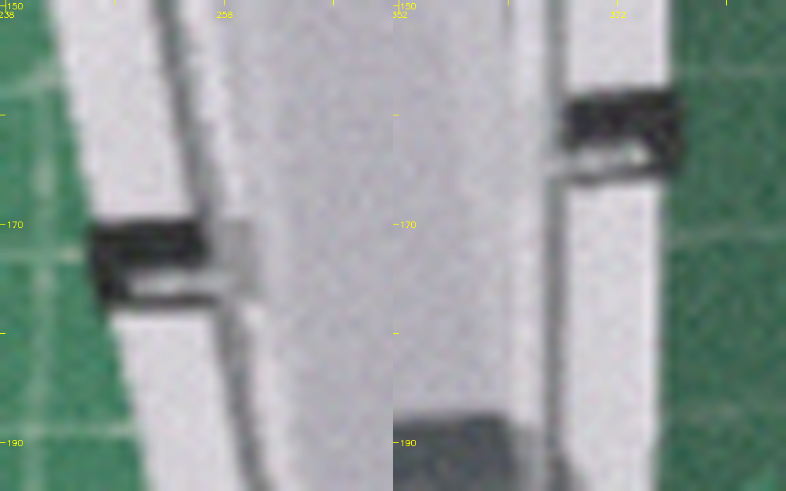

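View pics/s23.png

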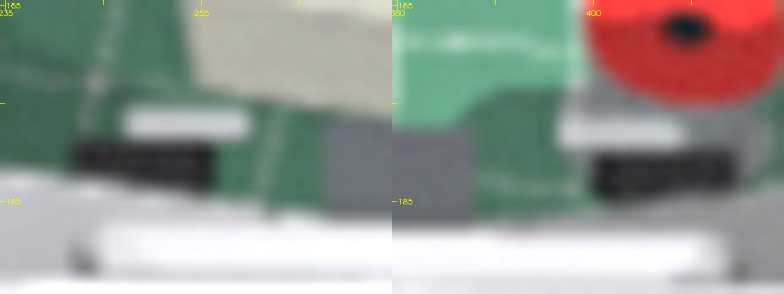

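Run:
```python
from h import *
t=load("top0.npz");s=load("scene0.npz")
def T(n,a,b):
    p,e=tri(t,a,s,b);print(n,np.round(p,4),round(e*1000,1));return p
L=T("lipL",(266.5,202.4),(387.7,177.2));R=T("lipR",(363,193),(267.5,176.6))
nL=T("nL",(260,175.6),(396.6,177.7));nR=T("nR",(366.3,164.2),(260,177.1))
d=L-R;print(np.linalg.norm(d),np.degrees(np.arctan2(-d[0],d[1])));d=nL-nR;print(np.linalg.norm(d),np.degrees(np.arctan2(-d[0],d[1])))
yaw=np.arctan2(-d[0],d[1])
# feet: rail front lower corners top view at z~0
for uv in((262.3,247),(270,247),(366.5,237),(374,237)): print(uv,onz(t,uv,0))
c=np.array([np.cos(yaw),np.sin(yaw),0]);u=.643*c+np.array([0,0,.766]);x=.766*c-np.array([0,0,.643])
lip=(L+R)/2-.006*u; m=(nL+nR)/2
print("lip",lip,"mark",m,"delta in u,x",(m-lip)@u,(m-lip)@x, np.degrees(yaw))
```

```text
lipL [0.5287 0.1129 0.1718] 0.3
lipR [ 0.5531 -0.1648  0.1713] 2.8
nL [0.5897 0.1238 0.2384] 0.5
nR [ 0.6176 -0.1659  0.2406] 2.3
0.2787850593364634 5.032449279442019
0.29102648797389963 5.501033102791605
(262.3, 247) [ 4.17690817e-01  1.46429955e-01 -2.22044605e-16]
(270, 247) [0.41744125 0.12158411 0.        ]
(366.5, 237) [ 0.4459567 -0.1900975  0.       ]
(374, 237) [ 0.44561783 -0.21441042  0.        ]
lip [ 0.53703968 -0.02629267  0.16696867] mark [ 0.60366413 -0.02104858  0.23947543] delta in u,x 0.09850565003699795 0.004562525734106703 5.501033102791605
```

Run:
```python
from plant import r,telemetry
print([a for a in dir(r) if not a.startswith("__")], r.pinch_z)
from scipy.spatial.transform import Rotation as Ro
import numpy as np
st=telemetry.get_state();R=Ro.from_quat(st["eef_rot"]);print(R.as_matrix().round(3))
y=np.radians(5.2);c=np.array([np.cos(y),np.sin(y),0]);ly=np.array([-np.sin(y),np.cos(y),0])
for p in (90,40,35):
    X=np.cos(np.radians(p))*c-np.sin(np.radians(p))*np.array([0,0,1])
    for sg in(1,-1):
        M=np.c_[X,sg*ly,np.cross(X,sg*ly)];rv=(Ro.from_matrix(M)*R.inv()).as_rotvec();print(p,sg,rv,np.degrees(np.linalg.norm(rv)))
```

```text
['Unreachable', 'pinch_z'] 0.0187
[[-0.001  0.402  0.916]
 [-0.002  0.916 -0.402]
 [-1.    -0.002  0.   ]]
90 1 [ 1.64262591e-03 -1.36207288e-04  5.04403830e-01] 28.900364913810225
90 -1 [-1.83509506e-04 -2.21307887e-03 -2.63718795e+00] 151.09979274324243
40 1 [-0.14016179 -0.87017533  0.47243417] 57.297053777387895
40 -1 [ 1.14994195 -0.1893403  -2.42002688] 153.8980671674748
35 1 [-0.15433574 -0.9570644   0.46553669] 61.61670823025234
35 -1 [ 1.2596501  -0.20716896 -2.37458035] 154.46786179773585
```

Run:
```python
from h import *
t=load("top0.npz");s=load("scene0.npz")
crop(t,160,200,110,85,6,"pics/t4.png");crop(s,440,160,70,65,8,"pics/s4.png")
```

```text
(no output)
```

View pics/t4.png

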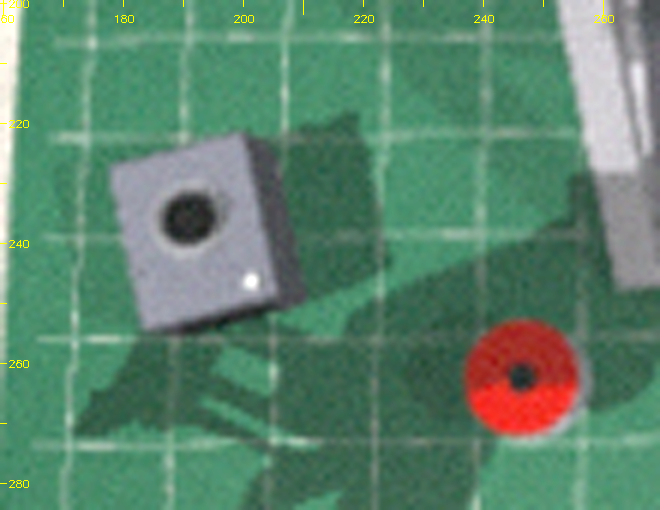

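View pics/s4.png

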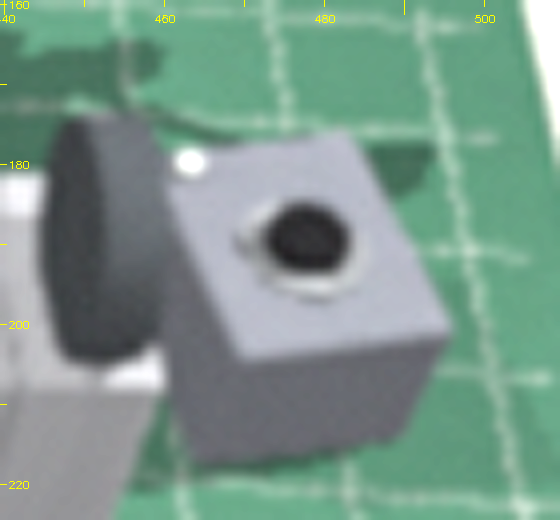

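Run:
```python
from h import *
t=load("top0.npz");s=load("scene0.npz")
def cen(s,x,y,w,h,th):
    g=s["image"][y:y+h,x:x+w].max(2);n,l,st,c=cv2.connectedComponentsWithStats((g<th).astype(np.uint8));i=1+np.argmax(st[1:,4]);return c[i]+[x,y],st[i]
a,A=cen(t,183,227,16,17,60);b,B=cen(s,470,182,16,16,60);print(a,A,b,B)
print(tri(t,a,s,b))
print("spool top",onz(t,(246.4,262),.045))
for uv in((178.5,226.5),(200,221.5),(205,250),(184,254.5)): print(onz(t,uv,.06))
```

```text
[191.08196721 235.98360656] [ 4  5  9  9 61] [477.89230769 189.63076923] [ 3  4 10  8 65]
(array([0.44793066, 0.36015058, 0.0611743 ]), np.float64(0.0009818228758037744))
spool top [0.36755135 0.1890989  0.045     ]
[0.47822792 0.40239578 0.06      ]
[0.4933692  0.33493431 0.06      ]
[0.40433986 0.3155366  0.06      ]
[0.39091088 0.38057806 0.06      ]
```

send_rows --commands '[0.1, -0.14, 0.03, -0.0074, -0.0462, 0.0251, 0, 0.1, -0.14, 0.03, -0.0074, -0.0462, 0.0251, 0, 0.1, -0.14, 0.03, -0.0074, -0.0462, 0.0251, 0, 0.1, -0.14, 0.03, -0.0074, -0.0462, 0.0251, 0, 0.1, -0.14, 0.03, -0.0074, -0.0462, 0.0251, 0, 0.1, -0.14, 0.03, -0.0074, -0.0462, 0.0251, 0]'

```text
clock: 0.7
tool_pos: [0.4017, 0.3588, 0.2816]
eef_rot: [0.061, 0.531, -0.047, 0.844]
contact_force: [0.2, 0.2, 1.3]
opening: 1.002
```

send_rows --commands '[0.02, -0.19, 0, -0.0074, -0.0462, 0.0251, 0, 0.02, -0.19, 0, -0.0074, -0.0462, 0.0251, 0, 0.02, -0.19, 0, -0.0074, -0.0462, 0.0251, 0, 0, -0.19, 0, -0.0074, -0.0462, 0.0251, 0, 0, -0.19, 0, -0.0074, -0.0462, 0.0251, 0, 0, -0.19, 0, -0.0074, -0.0462, 0.0251, 0, 0, -0.19, 0, 0, 0, 0, 0, 0, -0.19, 0, 0, 0, 0, 0, 0, 0, 0, 0, 0, 0, 0]'

```text
clock: 1.6
tool_pos: [0.4337, 0.156, 0.271]
eef_rot: [0.0, 0.428, -0.03, 0.903]
contact_force: [-0.7, 0.1, 0.2]
opening: 1.001
```

```bash
cat > st.py <<'E'
from plant import telemetry
from scipy.spatial.transform import Rotation as Ro
import numpy as np
def show(p,yd=5.2):
    st=telemetry.get_state();R=Ro.from_quat(st["eef_rot"]);y=np.radians(yd)
    c=np.array([np.cos(y),np.sin(y),0]);ly=np.array([-np.sin(y),np.cos(y),0])
    X=np.cos(np.radians(p))*c-np.sin(np.radians(p))*np.array([0,0,1])
    M=np.c_[X,ly,np.cross(X,ly)]
    print("t",st["clock"],"pos",st["tool_pos"].round(4),"q",st["q"].round(2),"F",st["contact_force"].round(1))
    print("rot err frac",((Ro.from_matrix(M)*R.inv()).as_rotvec()/(np.pi/2)).round(4)); return st
E
python3 - <<'E'
from st import *
show(40)
y=np.radians(5.2);c=np.array([np.cos(y),np.sin(y),0]);u=.643*c+[0,0,.766];x=.766*c-np.array([0,0,.643])
lip=np.array([.537,-.0263,.167]);bot=lip-.006*u
for d,b in((-.04,.035),(.03,.035),(.03,.012)): print(d,b,bot+d*x-b*u)
E
```

```text
t 1.6 pos [0.4337 0.156  0.271 ] q [-0.71  0.41 -0.15  2.56  1.98  0.65 -1.23] F [-0.7  0.1  0.2]
rot err frac [ 0.0181 -0.1186  0.0936]
-0.04 0.035 [ 0.4802316  -0.03146633  0.161314  ]
0.03 0.035 [ 0.53363092 -0.02660661  0.116304  ]
0.03 0.012 [ 0.54835906 -0.02526624  0.133922  ]
```

send_rows --commands '[0.06, -0.1, -0.04, 0, 0, 0, 0, 0.04, -0.15, -0.04, 0, 0, 0, 0, 0.04, -0.15, -0.04, 0, 0, 0, 0, 0.03, -0.15, -0.04, 0, 0, 0, 0, 0, -0.15, -0.04, 0, 0, 0, 0, 0, 0, 0, 0, 0, 0, 0]'

```text
clock: 2.2
tool_pos: [0.4598, 0.107, 0.2271]
eef_rot: [-0.038, 0.445, -0.028, 0.894]
contact_force: [-0.6, 0.2, 0.2]
opening: 1.002
```

```bash
python3 -c "
from st import *
show(40)"
```

```text
t 2.2 pos [0.4598 0.107  0.2271] q [ 0.06  0.75 -1.22  2.56  1.74  1.27 -0.89] F [-0.6  0.2  0.2]
rot err frac [ 0.0644 -0.1407  0.0738]
```

```bash
cat > fk.py <<'E'
import numpy as np, itertools
from scipy.spatial.transform import Rotation as Ro
from scipy.optimize import least_squares
def fk(q,P,s):
    z0,a,b,L,e1,e2=P
    e=lambda *v:np.array(v)
    R=Ro.from_euler('z',s[0]*q[0]);p=e(0,0,z0)
    R=R*Ro.from_euler('y',q[1]);R=R*Ro.from_euler('z',s[1]*q[2]);p=p+R.apply(e(e1,0,a))
    R=R*Ro.from_euler('y',q[3]);R=R*Ro.from_euler('z',s[2]*q[4]);p=p+R.apply(e(e2,0,b))
    R=R*Ro.from_euler('y',q[5]);R=R*Ro.from_euler('z',s[3]*q[6]);p=p+R.apply(e(0,0,L));return p,R
E
python3 - <<'E'
from fk import *
D=[([-1.12322049,0.68990595,-0.19452039,1.56620696,0.1573142,0.90250276,-0.21505227],[0.2511,0.5717,0.2380],[0.1446,0.6921,-0.1458,0.692]),
([-.71,.41,-.15,2.56,1.98,.65,-1.23],[.4337,.156,.271],[0,.428,-.03,.903]),
([.06,.75,-1.22,2.56,1.74,1.27,-.89],[.4598,.107,.2271],[-.038,.445,-.028,.894])]
best=[]
for s in itertools.product((1,-1),repeat=4):
  for s6 in (1,):
    def f(P): 
        o=[]
        for q,p,r in D:
            pp,R=fk(q,P,s);o+=list(pp-p);o+=list(.3*(R.apply([0,0,1])-Ro.from_quat(r).apply([1,0,0])))
        return o
    z=least_squares(f,[.34,.42,.4,.3,0,0]);best.append((z.cost,s,z.x.round(3)))
best.sort(key=lambda v:v[0]);print(*best[:3],sep="\n")
E
```

```text
(np.float64(0.0008500618041344448), (-1, -1, -1, -1), array([ 0.35 ,  0.603,  0.406,  0.322, -0.054,  0.049]))
(np.float64(0.0008500618041344455), (-1, -1, -1, 1), array([ 0.35 ,  0.603,  0.406,  0.322, -0.054,  0.049]))
(np.float64(0.06301033806658729), (-1, 1, 1, -1), array([-0.552,  0.881, -0.103,  0.099,  0.011, -0.208]))
```

```bash
cat > fk.py <<'E'
import numpy as np, itertools
from scipy.spatial.transform import Rotation as Ro
from scipy.optimize import least_squares
S=(-1,-1,-1,-1)
def fk(q,P,s=S):
    z0,a,b,L,e0,e1,e2,e3=P
    e=lambda *v:np.array(v)
    R=Ro.from_euler('z',s[0]*q[0]);p=e(0,0,z0)+R.apply(e(e0,0,0))
    R=R*Ro.from_euler('y',q[1]);R=R*Ro.from_euler('z',s[1]*q[2]);p=p+R.apply(e(e1,0,a))
    R=R*Ro.from_euler('y',q[3]);R=R*Ro.from_euler('z',s[2]*q[4]);p=p+R.apply(e(e2,0,b))
    R=R*Ro.from_euler('y',q[5]);p=p+R.apply(e(e3,0,L));R=R*Ro.from_euler('z',s[3]*q[6]);return p,R
E
python3 - <<'E'
from fk import *
from plant import telemetry
st=telemetry.get_state()
D=[([-1.12322049,0.68990595,-0.19452039,1.56620696,0.1573142,0.90250276,-0.21505227],[0.25111,0.57173,0.2380],[0.14463391,  0.69211048, -0.14577765,  0.69196315]),
([-.71,.41,-.15,2.56,1.98,.65,-1.23],[.4337,.156,.271],[0,.428,-.03,.903]),
(st["q"],st["tool_pos"],st["eef_rot"])]
def f(P): 
        o=[]
        for q,p,r in D:
            pp,R=fk(q,P);o+=list(pp-p)
        return o
z=least_squares(f,[.34,.42,.4,.3,0,0,0,0]);print(z.cost,z.x.round(4),np.round(z.fun,4))
for q,p,r in D:
    _,R=fk(q,z.x);print((R.as_matrix().T@Ro.from_quat(r).as_matrix()).round(3).tolist())
E
```

```text
0.000583633630432672 [ 0.1734  0.6787  0.4837  0.1715 -0.0019 -0.0487  0.0343  0.1183] [-0.0253  0.0133 -0.0092  0.001   0.0048  0.0083 -0.0057 -0.0117  0.0009]
[[0.0, -1.0, 0.0], [-0.0, -0.0, -1.0], [1.0, 0.0, -0.0]]
[[-0.001, -1.0, 0.005], [-0.0, -0.005, -1.0], [1.0, -0.001, -0.0]]
[[0.0, -1.0, -0.0], [-0.0, 0.0, -1.0], [1.0, -0.0, -0.0]]
```

```bash
cat > rec.py <<'E'
from st import *
import json
def rec(p,yd=5.2):
    st=show(p,yd)
    open("log.jsonl","a").write(json.dumps([st["q"].tolist(),st["tool_pos"].tolist(),st["eef_rot"].tolist()])+"\n")
E
python3 -c "
from rec import *
rec(60)"
```

```text
t 2.2 pos [0.4598 0.107  0.2271] q [ 0.06  0.75 -1.22  2.56  1.74  1.27 -0.89] F [-0.6  0.2  0.2]
rot err frac [0.0562 0.0814 0.0637]
```

send_rows --commands '[0.04, 0, 0, 0.02, 0.04, 0.02, 0, 0.04, 0, 0, 0.02, 0.04, 0.02, 0, 0, -0.1, 0, 0.015, 0.01, 0.02, 0, 0, -0.1, -0.02, 0, 0, 0, 0]'

```text
clock: 2.6
tool_pos: [0.4807, 0.066, 0.219]
eef_rot: [-0.029, 0.509, 0.045, 0.859]
contact_force: [0.4, -0.3, -0.6]
opening: 1.002
```

```bash
python3 -c "
from rec import *
rec(60)"
```

```text
t 2.6 pos [0.4807 0.066  0.219 ] q [ 0.44  0.74 -1.25  2.44  1.77  0.9  -0.43] F [ 0.4 -0.3 -0.6]
rot err frac [ 0.0033 -0.0136 -0.0106]
```

send_rows --commands '[0.02, -0.1, -0.06, 0, 0, 0, 0, 0.02, -0.1, -0.06, 0, 0, 0, 0, 0, -0.1, -0.06, 0, 0, 0, 0, 0, -0.1, -0.06, 0, 0, 0, 0]'

```text
clock: 3.0
tool_pos: [0.4916, -0.0357, 0.1552]
eef_rot: [-0.04, 0.511, 0.044, 0.858]
contact_force: [-0.4, -0.0, -0.0]
opening: 1.001
```

```bash
python3 -c "
from rec import *
rec(60)
from fk import *
"
python3 - <<'E'
from fk import *
import json
D=[json.loads(l) for l in open("log.jsonl")]
D.append(([-1.12322049,0.68990595,-0.19452039,1.56620696,0.1573142,0.90250276,-0.21505227],[0.25111364, 0.57173091, 0.23799542],0))
def rows(q,s=S):
    R=Ro.from_euler('z',s[0]*q[0]);M=[R.as_matrix()]
    R=R*Ro.from_euler('y',q[1]);R=R*Ro.from_euler('z',s[1]*q[2]);M.append(R.as_matrix())
    R=R*Ro.from_euler('y',q[3]);R=R*Ro.from_euler('z',s[2]*q[4]);M.append(R.as_matrix())
    R=R*Ro.from_euler('y',q[5]);M.append(R.as_matrix());return np.hstack(M)
A=np.vstack([rows(d[0]) for d in D]);b=np.hstack([d[1] for d in D])
x=np.linalg.lstsq(A,b,rcond=1e-3)[0];print(x.reshape(4,3).round(3),(A@x-b).round(4),np.linalg.svd(A)[1].round(3))
E
```

```text
t 3.0 pos [ 0.4916 -0.0357  0.1552] q [ 0.65  0.9  -1.16  2.48  2.03  0.92 -0.34] F [-0.4 -0.  -0. ]
rot err frac [ 0.0169 -0.0162 -0.0159]
[[-0.    -0.019  0.347]
 [-0.    -0.027  0.563]
 [-0.    -0.     0.345]
 [ 0.    -0.     0.326]] [-0. -0. -0.  0.  0. -0. -0. -0.  0.  0. -0. -0.] [3.953 3.641 3.604 1.715 1.658 0.545 0.27  0.222 0.112 0.093 0.034 0.   ]
```

```bash
cat > ik.py <<'E'
from fk import *
import json
V=np.array([[0,-.019,.347],[0,-.027,.563],[0,0,.345],[0,0,.326]])
lo=np.array([-3.01,-.46,-1.47,.13,-1,.04,-2.66]);hi=np.array([3.01,2.08,1.51,2.56,4.14,2.09,2.66])
C=np.array([[0,-1,0],[0,0,-1],[1,0,0]],float)
def F(q,s=S):
    R=Ro.from_euler('z',s[0]*q[0]);p=R.apply(V[0])
    R=R*Ro.from_euler('y',q[1]);R=R*Ro.from_euler('z',s[1]*q[2]);p=p+R.apply(V[1])
    R=R*Ro.from_euler('y',q[3]);R=R*Ro.from_euler('z',s[2]*q[4]);p=p+R.apply(V[2])
    R=R*Ro.from_euler('y',q[5]);p=p+R.apply(V[3]);R=R*Ro.from_euler('z',s[3]*q[6]);return p,R*Ro.from_matrix(C)
def tgt(p,yd=5.2,az=0):
    y=np.radians(yd);p=np.radians(p);c=np.array([np.cos(y),np.sin(y),0]);ly=np.array([-np.sin(y),np.cos(y),0])
    X=np.cos(p)*c-np.sin(p)*np.array([0,0,1]);M=Ro.from_matrix(np.c_[X,ly,np.cross(X,ly)])
    u=.643*c+np.array([0,0,.766]); return Ro.from_rotvec(u*np.radians(az))*M
def ik(pos,M,q0,n=6,rng=np.random.default_rng(0)):
    best=None
    for i in range(n):
        g=np.clip(q0 if i==0 else rng.uniform(lo,hi),lo+.03,hi-.03)
        f=lambda q:(lambda pr:np.r_[pr[0]-pos,.2*(M*pr[1].inv()).as_rotvec()])(F(q))
        z=least_squares(f,g,bounds=(lo+.02,hi-.02))
        if best is None or z.cost<best.cost:best=z
    return best
E
python3 - <<'E'
from ik import *
D=[json.loads(l) for l in open("log.jsonl")]
for q,p,r in D:
    pp,R=F(q);print(pp-p,(R*Ro.from_quat(r).inv()).magnitude())
q0=D[-1][0]
P=np.array([.534,-.027,.116])
for az in(0,20,-20):
  for p in(30,40,45,50,55,60):
    M=tgt(p,az=az);z=ik(P,M,q0);pp,R=F(z.x);print(az,p,"err mm",(1000*np.linalg.norm(pp-P)).round(1),"deg",np.degrees((M*R.inv()).magnitude()).round(1),z.x.round(2))
E
```

```text
[-0.00052391 -0.00038731 -0.00046664] 2.2845886677754183e-16
[-0.00058848 -0.00016022 -0.00050313] 3.624368348683146e-16
[-6.65560836e-04 -4.19881750e-05 -4.58326893e-04] 5.809020472162624e-16
0 30 err mm 32.8 deg 10.3 [ 0.87  1.54 -1.45  2.54  2.6   1.38 -0.07]
0 40 err mm 17.1 deg 6.0 [ 0.74  1.39 -1.45  2.54  2.35  1.46 -0.24]
0 45 err mm 8.8 deg 3.2 [ 0.71  1.35 -1.45  2.54  2.27  1.47 -0.28]
0 50 err mm 0.7 deg 0.3 [ 0.69  1.32 -1.45  2.54  2.21  1.47 -0.3 ]
0 55 err mm 0.0 deg 0.0 [ 0.56  1.02 -1.01  2.48  2.35  1.03 -0.58]
0 60 err mm 0.0 deg 0.0 [ 0.35  0.84 -0.6   2.42  2.54  0.68 -0.84]
20 30 err mm 0.1 deg 0.1 [ 1.09  1.68 -1.45  2.54  2.73  1.06  0.07]
20 40 err mm 0.0 deg 0.0 [ 1.02  1.45 -1.36  2.48  2.58  0.92 -0.06]
20 45 err mm 0.0 deg 0.0 [ 0.95  1.25 -1.16  2.44  2.68  0.74 -0.28]
20 50 err mm 0.0 deg 0.0 [ 0.93  1.19 -1.17  2.39  2.5   0.65 -0.18]
20 55 err mm 0.0 deg 0.0 [ 0.83  1.04 -0.97  2.33  2.59  0.46 -0.36]
20 60 err mm 0.0 deg 0.0 [ 0.24  0.82  0.01  2.3   4.12  0.59 -2.01]
-20 30 err mm 26.2 deg 9.0 [ 0.05  1.35 -0.95  2.54  2.12  2.07 -1.1 ]
-20 40 err mm 13.0 deg 4.7 [ 0.27  1.39 -1.33  2.54  2.05  2.07 -0.75]
-20 45 err mm 5.6 deg 2.1 [ 0.33  1.41 -1.44  2.54  2.01  2.07 -0.66]
-20 50 err mm 0.0 deg 0.0 [ 0.04  1.   -0.66  2.54  2.2   1.35 -1.09]
-20 55 err mm 0.0 deg 0.0 [ 0.08  0.94 -0.66  2.47  2.13  1.17 -0.97]
-20 60 err mm 0.0 deg 0.0 [-0.35  0.83  0.1   2.42  2.53  0.62 -1.39]
```

Run:
```python
from ik import *
D=[json.loads(l) for l in open("log.jsonl")]
q0=D[-1][0]
y=np.radians(5.2);c=np.array([np.cos(y),np.sin(y),0]);u=.643*c+np.array([0,0,.766]);x=.766*c-np.array([0,0,.643])
bot=np.array([.537,-.0263,.167])-.006*u
for az in(0,10):
 for s,d,b in((0,.022,.035),(0,.025,.013),(.03,.025,.013),(.06,.025,.013),(.0985,.025,.013)):
  P=bot+s*u+d*x-b*u
  for p in(30,35,40,45,50):
    M=tgt(p,az=az);z=ik(P,M,q0,4);pp,R=F(z.x);print(az,s,d,b,P.round(3),p,"err mm",(1000*np.linalg.norm(pp-P)).round(1),z.x.round(2))
```

```text
0 0 0.022 0.035 [ 0.528 -0.027  0.121] 30 err mm 34.7 [ 0.89  1.5  -1.45  2.54  2.56  1.34 -0.08]
0 0 0.022 0.035 [ 0.528 -0.027  0.121] 35 err mm 27.2 [ 0.8   1.41 -1.45  2.54  2.42  1.39 -0.19]
0 0 0.022 0.035 [ 0.528 -0.027  0.121] 40 err mm 19.0 [ 0.75  1.35 -1.45  2.54  2.32  1.42 -0.25]
0 0 0.022 0.035 [ 0.528 -0.027  0.121] 45 err mm 10.9 [ 0.72  1.32 -1.45  2.54  2.25  1.43 -0.29]
0 0 0.022 0.035 [ 0.528 -0.027  0.121] 50 err mm 2.8 [ 0.69  1.29 -1.45  2.54  2.19  1.43 -0.31]
0 0 0.025 0.013 [ 0.544 -0.026  0.136] 30 err mm 29.3 [ 0.83  1.45 -1.45  2.54  2.54  1.4  -0.16]
0 0 0.025 0.013 [ 0.544 -0.026  0.136] 35 err mm 21.2 [ 0.76  1.38 -1.45  2.54  2.42  1.44 -0.24]
0 0 0.025 0.013 [ 0.544 -0.026  0.136] 40 err mm 13.0 [ 0.73  1.33 -1.45  2.54  2.33  1.45 -0.28]
0 0 0.025 0.013 [ 0.544 -0.026  0.136] 45 err mm 4.7 [ 0.7   1.3  -1.45  2.54  2.26  1.45 -0.31]
0 0 0.025 0.013 [ 0.544 -0.026  0.136] 50 err mm 0.0 [ 0.59  1.05 -1.1   2.52  2.38  1.15 -0.58]
0 0.03 0.025 0.013 [ 0.563 -0.024  0.159] 30 err mm 21.7 [ 0.77  1.38 -1.45  2.54  2.52  1.46 -0.24]
0 0.03 0.025 0.013 [ 0
[... 3197 characters left out ...]
013 [ 0.582 -0.022  0.182] 45 err mm 0.0 [ 0.33  0.77 -0.31  2.42  3.37  0.75 -1.43]
10 0.06 0.025 0.013 [ 0.582 -0.022  0.182] 50 err mm 0.0 [ 0.79  0.98 -1.19  2.33  2.29  0.72 -0.27]
10 0.0985 0.025 0.013 [ 0.607 -0.02   0.212] 30 err mm 0.0 [ 0.85  1.28 -1.41  2.48  2.65  1.19 -0.29]
10 0.0985 0.025 0.013 [ 0.607 -0.02   0.212] 35 err mm 0.0 [ 0.43  0.82 -0.47  2.45  3.29  0.95 -1.29]
10 0.0985 0.025 0.013 [ 0.607 -0.02   0.212] 40 err mm 0.0 [ 0.87  1.17 -1.44  2.37  2.35  1.   -0.17]
10 0.0985 0.025 0.013 [ 0.607 -0.02   0.212] 45 err mm 0.0 [ 0.72  0.87 -1.    2.31  2.59  0.63 -0.58]
10 0.0985 0.025 0.013 [ 0.607 -0.02   0.212] 50 err mm 0.0 [ 0.3   0.66 -0.29  2.26  3.47  0.42 -1.6 ]
```

send_rows --commands '[0.0, 0.02, -0.09, 0.008, -0.015, -0.008, 0, 0.0, 0.02, -0.09, 0.008, -0.015, -0.008, 0, 0.06, 0, 0, 0, 0, 0, 0, 0.06, 0, 0, 0, 0, 0, 0]'

```text
clock: 3.4
tool_pos: [0.5158, -0.0282, 0.0982]
eef_rot: [-0.037, 0.501, 0.036, 0.864]
contact_force: [1.1, -0.2, 0.8]
opening: 1.002
```

```bash
python3 -c "
from rec import *
rec(58)
from plant import cams
import cv2
from h import *
for n in ('scene','top'):
    s=cams.snapshot(n);np.savez(n+'1.npz',**s)
crop(load('top1.npz'),230,130,150,120,5,'pics/t5.png')
"
```

```text
t 3.4 pos [ 0.5158 -0.0282  0.0982] q [ 0.58  1.08 -1.11  2.46  2.17  1.08 -0.42] F [ 1.1 -0.2  0.8]
rot err frac [ 0.0203 -0.0234 -0.0058]
```

View pics/t5.png

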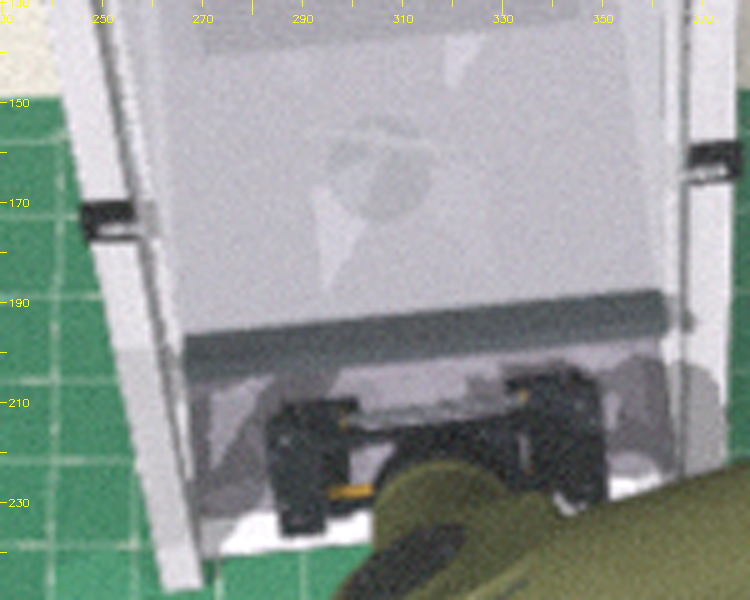

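send_rows --commands '[0.05, 0, 0.02, 0.01, -0.012, -0.003, 0, 0.04, 0, 0.03, 0.01, -0.012, -0.003, 0, 0, 0, 0, 0, 0, 0, 0]'

```text
clock: 3.8
tool_pos: [0.5407, -0.0274, 0.1126]
eef_rot: [-0.026, 0.482, 0.039, 0.875]
contact_force: [-0.3, 0.3, 0.2]
opening: 0.995
```

```bash
python3 -c "
from rec import *
rec(58)
"
```

```text
t 3.8 pos [ 0.5407 -0.0274  0.1126] q [ 0.61  1.07 -1.14  2.42  2.18  1.05 -0.39] F [-0.3  0.3  0.2]
rot err frac [ 0.0046  0.0036 -0.0017]
```

send_rows --commands '[-0.01, 0, 0.035, 0, 0, 0, 0, 0.016, 0.001, 0.018, 0, 0, 0, 0, 0.016, 0.001, 0.018, 0, 0, 0, 0]'

```text
clock: 4.1
tool_pos: [0.5439, -0.0272, 0.1308]
eef_rot: [-0.026, 0.484, 0.04, 0.874]
contact_force: [-1.4, 0.2, -4.0]
opening: 1.002
```

```bash
python3 -c "
from rec import *
rec(58)
"
```

```text
t 4.1 pos [ 0.5439 -0.0272  0.1308] q [ 0.62  1.02 -1.15  2.4   2.13  1.   -0.36] F [-1.4  0.2 -4. ]
rot err frac [ 0.0045  0.0008 -0.0023]
```

send_rows --commands '[0.018, 0.002, 0.021, 0, 0, 0, 0, 0.018, 0.002, 0.021, 0, 0, 0, 0, 0.018, 0.002, 0.021, 0.001, -0.014, 0, 0, 0.018, 0.002, 0.021, 0.002, -0.025, 0, 0]'

```text
clock: 4.5
tool_pos: [0.5626, -0.0259, 0.1534]
eef_rot: [-0.024, 0.457, 0.039, 0.888]
contact_force: [-1.3, 0.1, -2.9]
opening: 0.997
```

```bash
python3 -c "
from rec import *
rec(58)
"
```

```text
t 4.5 pos [ 0.5626 -0.0259  0.1534] q [ 0.63  1.   -1.17  2.39  2.16  1.   -0.37] F [-1.3  0.1 -2.9]
rot err frac [ 0.0012  0.04   -0.0007]
```

send_rows --commands '[0.018, 0.002, 0.021, 0.002, -0.028, 0, 0, 0.018, 0.002, 0.021, 0.002, -0.028, 0, 0, 0.018, 0.002, 0.021, 0.002, -0.028, 0, 0, 0.018, 0.002, 0.021, 0.002, -0.028, 0, 0]'

```text
clock: 4.9
tool_pos: [0.5816, -0.0244, 0.1757]
eef_rot: [-0.02, 0.373, 0.039, 0.927]
contact_force: [-0.5, -0.5, -3.9]
opening: 0.997
```

```bash
cat > look.py <<'E'
import sys
from rec import *
rec(45)
from plant import cams
from h import *
k=sys.argv[1]
for n in ('scene','top'):
    s=cams.snapshot(n);np.savez(n+k+'.npz',**s)
crop(load(f'top{k}.npz'),236,110,150,120,5,f'pics/t_{k}.png')
crop(load(f'scene{k}.npz'),230,155,195,70,4,f'pics/s_{k}.png')
E
python3 look.py 2
```

```text
t 4.9 pos [ 0.5816 -0.0244  0.1757] q [ 0.64  1.06 -1.21  2.47  2.38  1.21 -0.49] F [-0.5 -0.5 -3.9]
rot err frac [0.0046 0.0136 0.0023]
```

View pics/t_2.png

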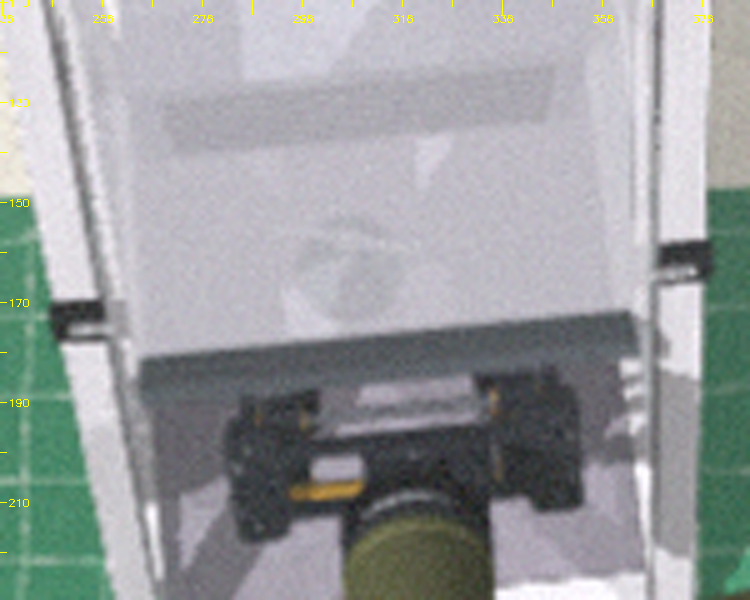

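View pics/s_2.png

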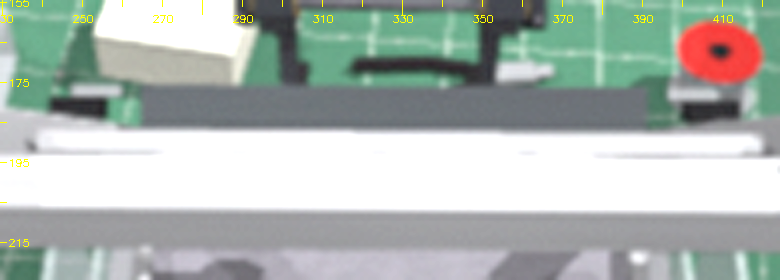

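```bash
cat > ms.py <<'E'
from h import *
import sys
y=np.radians(5.2);c=np.array([np.cos(y),np.sin(y),0]);u=.643*c+np.array([0,0,.766]);x=.766*c-np.array([0,0,.643]);ly=np.array([-np.sin(y),np.cos(y),0])
lip0=np.array([.537,-.0263,.167])
def s_of(t,uv,off=0):   # ray with lip front plane
    o,d=ray(t,uv);k=((lip0+off*x-o)@x)/(d@x);p=o+k*d-lip0;return p@u,p@ly
def edges(t,col):
    g=t["image"].astype(float).mean(2)
    return g[:,col-2:col+3].mean(1)
E
python3 - <<'E'
from ms import *
t=load("top2.npz")
for col in (272,308,314,355): print(col,[(r,int(v)) for r,v in enumerate(edges(t,col)) if 168<=r<=192])
for n in("top0","top2"):
  t=load(n+".npz");print(n,"needles",s_of(t,(255,175.6)),s_of(t,(370,164.3)))
t=load("top0.npz")
for uv in ((300,199.4),(340,195.3),(300,203.3),(340,199.4),(355,193.8)): print(s_of(t,uv))
E
```

```text
272 [(168, 119), (169, 119), (170, 119), (171, 119), (172, 120), (173, 119), (174, 119), (175, 120), (176, 118), (177, 118), (178, 118), (179, 115), (180, 94), (181, 57), (182, 52), (183, 55), (184, 53), (185, 55), (186, 58), (187, 62), (188, 63), (189, 64), (190, 60), (191, 63), (192, 64)]
308 [(168, 112), (169, 113), (170, 113), (171, 112), (172, 112), (173, 112), (174, 118), (175, 118), (176, 107), (177, 75), (178, 55), (179, 56), (180, 56), (181, 56), (182, 55), (183, 57), (184, 62), (185, 62), (186, 69), (187, 83), (188, 94), (189, 94), (190, 90), (191, 76), (192, 74)]
314 [(168, 117), (169, 115), (170, 115), (171, 117), (172, 118), (173, 118), (174, 121), (175, 113), (176, 92), (177, 59), (178, 52), (179, 55), (180, 55), (181, 55), (182, 57), (183, 60), (184, 62), (185, 63), (186, 80), (187, 99), (188, 104), (189, 103), (190, 92), (191, 72), (192, 69)]
355 [(168, 119), (169, 118), (170, 120), (171, 116), (172, 93), (173, 59), (174, 54), (175, 56), (176, 55), (177, 55), (178, 58), (179, 64), (180, 63), (181, 62), (182, 63), (183, 63), (184, 63), (185, 67), (186, 64), (187, 64), (188, 63), (189, 65), (190, 64), (191, 63), (192, 64)]
top0 needles (np.float64(0.10196346696150509), np.float64(0.15715237136599863)) (np.float64(0.10144158840251542), np.float64(-0.15687276439024903))
top2 needles (np.float64(0.10196346696150509), np.float64(0.15715237136599863)) (np.float64(0.10144158840251542), np.float64(-0.15687276439024903))
(np.float64(0.005235663736889522), np.float64(0.04358139446885972))
(np.float64(0.005449910436731807), np.float64(-0.07149441255732499))
(np.float64(-0.008905970174708037), np.float64(0.04489333186483224))
(np.float64(-0.009451238017403373), np.float64(-0.07102974426645886))
(np.float64(0.005401458083154989), np.float64(-0.11480931045543699))
```

Run:
```python
from ms import *
t=load("top2.npz")
for uv in ((308,183.2),(314,182.5),(308,187),(314,186.2),(355,178.3),(272,186)): print(np.round(s_of(t,uv),4))
t0=load("top0.npz")
# needle in scene view
s=load("scene0.npz");g=s["image"].min(2).astype(int)
for r in range(173,182): print(r,g[r,246:262],g[r,394:408])
g=t0["image"].min(2).astype(int)
for r in range(171,180): print(r,g[r,244:264])
for r in range(159,169): print(r,g[r,362:380])
```

```text
[0.0591 0.0163]
[ 0.0594 -0.0005]
[0.0461 0.0173]
[0.0467 0.0004]
[ 0.0597 -0.1153]
[0.0619 0.1163]
173 [ 58  51  51  56  59  61  59  54  66  88  96  99 102 105 107 105] [ 62  60  60  73 101  98  83  76  66  53  41  34  32  28]
174 [45 41 43 46 50 56 59 59 60 68 73 80 87 95 95 95] [51 48 50 67 89 89 79 75 76 71 60 55 49 41]
175 [39 46 58 65 66 67 67 69 69 67 68 70 72 73 68 64] [46 44 50 74 90 85 79 77 77 75 74 75 71 64]
176 [ 42  63  88 101 102 102 102 103 101 100 101 101 101  95  71  49] [ 46  45  56  87 101  96  89  87  89  88  86  84  86  88]
177 [ 45  71 106 121 124 124 123 123 123 123 124 123 125 118  87  56] [ 47  43  63 102 117 114 109 109 111 112 110 110 109 109]
178 [ 41  65  97 111 111 112 111 110 111 112 114 115 114 108  81  56] [ 47  45  66 111 127 125 123 124 123 124 124 124 124 124]
179 [34 42 56 62 62 64 62 62 61 61 68 73 74 70 58 52] [ 46  44  64 102 117 116 113 111 112 113 111 112 112 112]
180 [29 32 32 31 30 31 31 31 29 27 29 43 47 47 47 54] [47 46 50 70 84 86 75 67 66 68 66 68 67 69]
181 [29 29 31 31 28 31 31 32 31 24 26 37 45 47 48 59] [47 45 47 54 69 72 53 30 28 
[... 878 characters left out ...]
60 [113 116 119 110  93  64  39  32  37  30  28  32  38  35  39  36  36  35]
161 [118 120 118 113  95  73  42  32  34  39  28  38  33  38  32  27  37  39]
162 [115 119 117 114  91  62  44  36  44  41  43  49  47  27  39  31  39  37]
163 [115 116 123 107  90  70  52  69  69  71  69  79  85  48  30  40  37  37]
164 [115 120 119 108  99  95  83  99 105  93  96  91 108  67  38  37  35  42]
165 [115 116 120 112 110  97  88  92  95  83  73  66  60  44  40  31  40  46]
166 [115 119 118 110  87  83  74  63  70  79  82  79  83  85  67  43  39  42]
167 [115 118 121 109  84  89 107 103 108 124 127 127 132 129  94  53  45  42]
168 [117 125 125 111  85  91 123 128 129 135 131 133 130 133  86  48  40  43]
```

Run:
```python
from ms import *
t=load("top0.npz");s=load("scene0.npz");t2=load("top2.npz");s2=load("scene2.npz")
for a,b in(((259,175.3),(396.3,178)),((366.5,164.7),(260,177.2))):
    p,e=tri(t,a,s,b);d=p-lip0;print(p.round(4),round(e,4),"u,x,y",(d@u).round(4),(d@x).round(4),(d@ly).round(4))
g=s2["image"].mean(2)
for col in(268,290,330,370,385): print(col,[(r,int(g[r,col-1:col+2].mean())) for r in range(168,182)])
# lip corners now in both
for col in(266,): pass
print([int(v) for v in g[180,258:270]],[int(v) for v in g[180,385:396]])
```

```text
[0.5905 0.1248 0.2385] 0.0028 u,x,y 0.0978 0.0053 0.1457
[ 0.6166 -0.1664  0.2391] 0.0027 u,x,y 0.098 0.0046 -0.1467
268 [(168, 110), (169, 112), (170, 112), (171, 112), (172, 112), (173, 112), (174, 114), (175, 106), (176, 83), (177, 73), (178, 73), (179, 73), (180, 74), (181, 74)]
290 [(168, 145), (169, 141), (170, 137), (171, 133), (172, 127), (173, 119), (174, 113), (175, 103), (176, 86), (177, 75), (178, 73), (179, 74), (180, 75), (181, 73)]
330 [(168, 78), (169, 50), (170, 33), (171, 28), (172, 35), (173, 63), (174, 84), (175, 86), (176, 80), (177, 73), (178, 71), (179, 72), (180, 72), (181, 72)]
370 [(168, 111), (169, 95), (170, 89), (171, 89), (172, 89), (173, 87), (174, 85), (175, 86), (176, 84), (177, 75), (178, 71), (179, 71), (180, 71), (181, 72)]
385 [(168, 103), (169, 112), (170, 97), (171, 90), (172, 90), (173, 91), (174, 91), (175, 90), (176, 86), (177, 74), (178, 71), (179, 71), (180, 71), (181, 71)]
[87, 88, 87, 95, 105, 99, 87, 77, 75, 74, 74, 74] [71, 72, 71, 71, 72, 71, 68, 64, 62, 62, 60]
```

Run:
```python
from ms import *
t2=load("top2.npz");s2=load("scene2.npz")
g=t2["image"].mean(2)
print([int(v) for v in g[176:179,354:370].mean(0)],[int(v) for v in g[183:186,256:272].mean(0)])
g=s2["image"].mean(2);print([int(v) for v in g[179,384:400]])
for a,b in(((264,186.6),(391.5,176.4)),((363,177.5),(264.9,175.9))):
    p,e=tri(t2,a,s2,b);d=p-lip0;print(p.round(4),round(e,4),"u,x,y",(d@u).round(4),(d@x).round(4),(d@ly).round(4))
```

```text
[56, 58, 55, 59, 57, 56, 58, 54, 57, 77, 101, 105, 82, 69, 98, 118] [143, 138, 107, 85, 93, 115, 121, 95, 66, 56, 54, 56, 56, 55, 53, 55]
[71, 71, 72, 71, 72, 71, 72, 67, 65, 62, 61, 60, 75, 108, 123, 120]
[0.5647 0.1158 0.2143] 0.001 u,x,y 0.0622 0.0006 0.139
[ 0.588  -0.1611  0.2123] 0.0021 u,x,y 0.0595 0.0005 -0.1389
```

send_rows --commands '[0.016, 0.002, 0.019, 0.001, -0.017, 0, 0, 0.016, 0.002, 0.019, 0.001, -0.017, 0, 0, 0.016, 0.002, 0.019, 0.001, -0.017, 0, 0, 0.016, 0.002, 0.019, 0.001, -0.017, 0, 0, 0.016, 0.002, 0.019, 0.001, -0.017, 0, 0]'

```text
clock: 5.5
tool_pos: [0.6028, -0.0223, 0.2001]
eef_rot: [-0.019, 0.307, 0.038, 0.951]
contact_force: [-1.0, -0.1, -5.8]
opening: 1.003
```

```bash
python3 look.py 3;  python3 - <<'E'
from ms import *
t=load("top3.npz")
for col in (268,308,314,355): print(col,[(r,int(v)) for r,v in enumerate(edges(t,col)) if 156<=r<=184])
E
```

```text
t 5.5 pos [ 0.6028 -0.0223  0.2001] q [ 0.63  1.1  -1.22  2.5   2.51  1.34 -0.53] F [-1.  -0.1 -5.8]
rot err frac [-0.0007  0.1017  0.0037]
268 [(156, 120), (157, 120), (158, 119), (159, 119), (160, 119), (161, 119), (162, 118), (163, 120), (164, 120), (165, 120), (166, 119), (167, 119), (168, 118), (169, 118), (170, 118), (171, 106), (172, 67), (173, 54), (174, 55), (175, 54), (176, 56), (177, 57), (178, 59), (179, 64), (180, 63), (181, 64), (182, 63), (183, 64), (184, 63)]
308 [(156, 115), (157, 118), (158, 120), (159, 117), (160, 113), (161, 114), (162, 113), (163, 111), (164, 112), (165, 111), (166, 112), (167, 103), (168, 72), (169, 56), (170, 53), (171, 53), (172, 54), (173, 59), (174, 59), (175, 61), (176, 64), (177, 63), (178, 64), (179, 67), (180, 67), (181, 69), (182, 73), (183, 75), (184, 71)]
314 [(156, 116), (157, 117), (158, 120), (159, 121), (160, 116), (161, 115), (162, 112), (163, 113), (164, 116), (165, 115), (166, 111), (167, 87), (168, 55), (169, 55), (170, 58), (171, 56), (172, 54), (173, 59), (174, 62), (175, 60), (176, 65), (177, 70), (178, 78), (179, 83), (180, 90), (181, 94), (182, 95), (183, 92), (184, 82)]
355 [(156, 120), (157, 120), (158, 120), (159, 119), (160, 119), (161, 120), (162, 116), (163, 93), (164, 59), (165, 56), (166, 57), (167, 56), (168, 56), (169, 60), (170, 65), (171, 66), (172, 63), (173, 67), (174, 75), (175, 92), (176, 85), (177, 71), (178, 66), (179, 62), (180, 64), (181, 65), (182, 63), (183, 63), (184, 65)]
```

View pics/t_3.png

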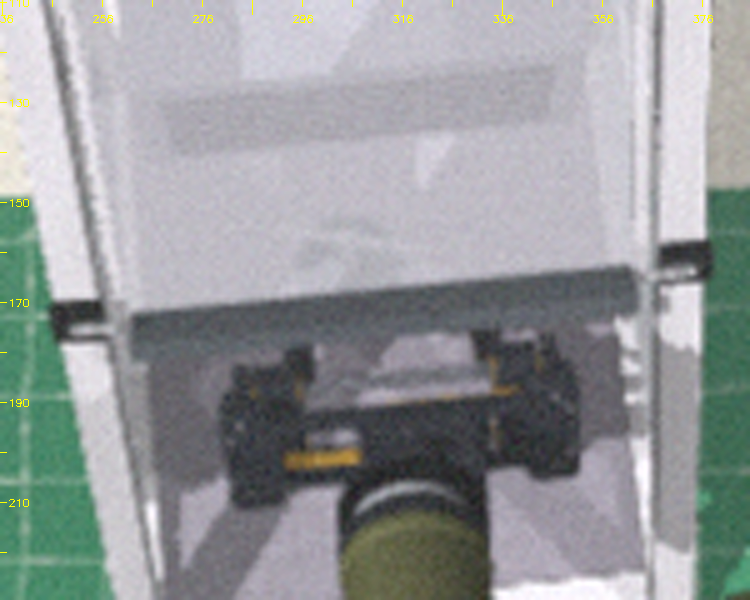

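```bash
cat > back.py <<'E'
from ms import *
# back/top corner of the lip: on plane offset +34mm in x, relative to picture 0 (half-level crossing)
def cross(t,col,r0):
    e=edges(t,col)
    for r in range(r0,r0+60):
        if e[r]>=84>e[r+1]: return r+(e[r]-84)/(e[r]-e[r+1])
def run(n,r0):
    t=load(n);t0=load("top0.npz");o=[]
    for col in(290,300,314,330,345,355):
        a=s_of(t,(col,cross(t,col,r0)),.034)[0]-s_of(t0,(col,cross(t0,col,180)),.034)[0];o.append(a)
    print(n,np.round(np.array(o)*1000,1))
E
python3 - <<'E'
from back import *
run("top2.npz",168);run("top3.npz",160)
E
```

```text
top2.npz [55.  55.1 54.6 55.3 54.6 54.4]
top3.npz [85.6 86.1 85.6 85.9 85.5 85. ]
```

send_rows --commands '[0.013, 0.001, 0.016, 0, 0, 0, 0, 0.012, 0.001, 0.014, 0, 0, 0, 0, 0.008, 0.001, 0.009, 0, 0, 0, 0, 0, 0, 0, 0, 0, 0, 0]'

```text
clock: 6.0
tool_pos: [0.6116, -0.0213, 0.211]
eef_rot: [-0.019, 0.308, 0.038, 0.951]
contact_force: [1.0, 0.5, -4.5]
opening: 0.999
```

```bash
python3 look.py 4;  python3 - <<'E'
from back import *
run("top4.npz",156)
E
```

```text
t 6.0 pos [ 0.6116 -0.0213  0.211 ] q [ 0.64  1.07 -1.23  2.47  2.49  1.29 -0.51] F [ 1.   0.5 -4.5]
rot err frac [-0.0007  0.1015  0.0033]
top4.npz [99.1 99.4 98.7 99.1 98.5 98.5]
```

View pics/t_4.png

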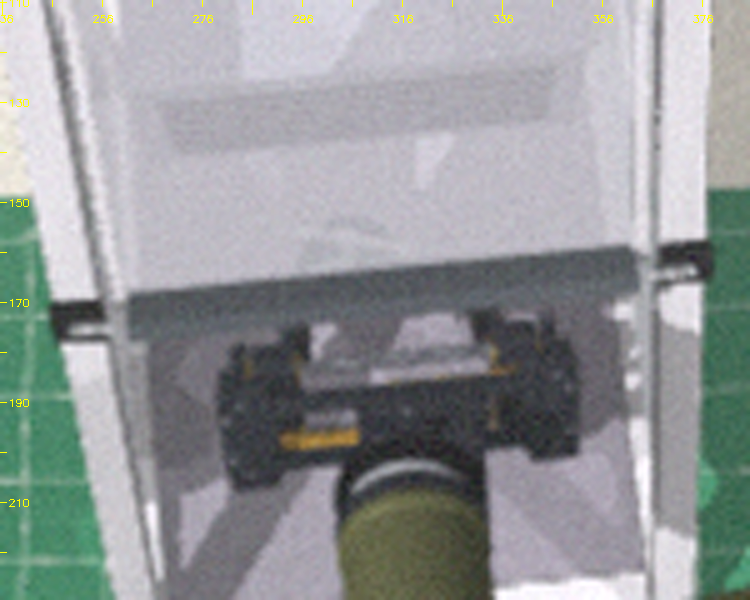

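View pics/s_4.png

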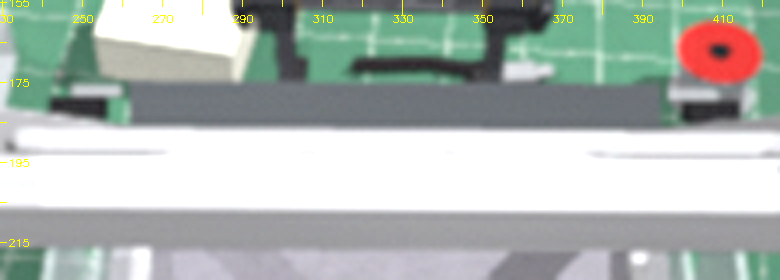

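send_rows --commands '[0, 0, 0, 0, 0, 0, 0, 0, 0, 0, 0, 0, 0, 0, 0, 0, 0, 0, 0, 0, 0, 0, 0, 0, 0, 0, 0, 0, -0.012, -0.001, -0.015, 0, 0, 0, 0, -0.025, -0.002, -0.03, 0, 0, 0, 0, -0.03, -0.003, -0.036, -0.002, 0.03, 0, 0, -0.03, -0.003, -0.036, -0.003, 0.04, 0, 0]'

```text
clock: 6.9
tool_pos: [0.5881, -0.0222, 0.1831]
eef_rot: [-0.021, 0.356, 0.039, 0.933]
contact_force: [-0.2, -0.1, -0.5]
opening: 1.0
```

```bash
python3 look.py 5;  python3 - <<'E'
from back import *
run("top5.npz",156)
E
```

```text
t 6.9 pos [ 0.5881 -0.0222  0.1831] q [ 0.63  1.07 -1.22  2.48  2.4   1.24 -0.5 ] F [-0.2 -0.1 -0.5]
rot err frac [0.0039 0.0356 0.0014]
top5.npz [99.  99.4 98.6 99.2 98.6 98.5]
```

send_rows --commands '[-0.08, 0, -0.04, -0.003, 0.04, 0, 0, -0.09, 0, -0.03, -0.004, 0.06, 0, 0, -0.09, 0, -0.03, -0.004, 0.06, 0, 0, -0.06, 0, 0, -0.004, 0.06, 0, 0, 0, 0, 0.04, 0, 0.03, 0, 0]'

```text
clock: 7.5
tool_pos: [0.5065, -0.0219, 0.1687]
eef_rot: [-0.026, 0.533, 0.04, 0.845]
contact_force: [-0.1, -0.7, -0.2]
opening: 0.998
```

```bash
python3 -c "
from rec import *
rec(90)
from ik import *
st=telemetry.get_state()
B=np.array([.448,.360,.062])
# one finger on button: offset 53 mm along tool y from TCP
for yd in (0,14,30,45,60,-20,-45,90):
  for sg in(1,-1):
    M=tgt(90,yd);ya=M.apply([0,1,0]);P=B-sg*.053*ya+[0,0,.05]
    z=ik(P,M,st['q'],4);pp,R=F(z.x);print(yd,sg,P.round(3),np.linalg.norm(pp-P).round(4),np.degrees((M*R.inv()).magnitude()).round(1),z.x.round(2))
"
```

```text
t 7.5 pos [ 0.5065 -0.0219  0.1687] q [ 0.63  0.85 -1.15  2.38  1.86  0.81 -0.22] F [-0.1 -0.7 -0.2]
rot err frac [-0.0254  0.2823 -0.0029]
0 1 [0.448 0.307 0.112] 0.0 0.0 [-0.14  0.97 -0.99  1.9   1.05  0.92 -0.1 ]
0 -1 [0.448 0.413 0.112] 0.0 0.0 [-0.65  0.85 -0.31  1.71  0.39  0.64  0.4 ]
14 1 [0.461 0.309 0.112] 0.0 0.0 [-0.14  0.97 -0.98  1.86  1.03  0.92  0.18]
14 -1 [0.435 0.411 0.112] 0.0 0.0 [-0.37  0.97 -0.89  1.73  0.93  0.92  0.16]
30 1 [0.474 0.314 0.112] 0.0 0.0 [-0.6   0.8  -0.11  1.84  0.17  0.51  1.27]
30 -1 [0.422 0.406 0.112] 0.0 0.0 [-0.56  0.85 -0.5   1.78  0.62  0.67  0.68]
45 1 [0.485 0.323 0.112] 0.0 0.0 [-0.46  0.83 -0.36  1.79  0.47  0.61  1.25]
45 -1 [0.411 0.397 0.112] 0.0 0.0 [-0.34  0.97 -0.94  1.81  1.    0.92  0.6 ]
60 1 [0.494 0.333 0.112] 0.0 0.0 [-0.4   0.86 -0.49  1.75  0.6   0.69  1.4 ]
60 -1 [0.402 0.386 0.112] 0.0 0.0 [-0.71  0.79 -0.23  1.87  0.34  0.52  1.44]
-20 1 [0.43  0.31  0.112] 0.0 0.0 [-0.41  0.8  -0.51  1.95  0.7   0.57 -0.17]
-20 -1 [0.466 0.41  0.112] 0.0 0.0 [-0.35  0.99 -0.86  1.66  0.9   0.94 -0.34]
-45 1 [0.411 0.323 0.112] 0.0 0.0 [-0.21  0.94 -0.97  1.96  1.06  0.87 -0.99]
-45 -1 [0.485 0.397 0.112] 0.0 0.0 [-0.29  1.02 -0.93  1.64  0.95  1.   -0.77]
90 1 [0.501 0.36  0.112] 0.0 0.0 [-0.23  1.   -0.92  1.67  0.95  0.98  1.64]
90 -1 [0.395 0.36  0.112] 0.0 0.0 [-0.62  0.78 -0.34  1.94  0.51  0.5   1.82]
```

send_rows --commands '[-0.06, 0.02, 0.1, -0.004, 0.047, 0, 0, -0.06, 0.06, 0.1, -0.004, 0.047, 0, 0, -0.04, 0.12, 0.08, -0.004, 0.047, 0, 0, -0.02, 0.17, 0, -0.004, 0.047, 0, 0, 0, 0.18, 0, -0.004, 0.047, 0, 0, 0, 0.18, 0, -0.004, 0.047, 0, 0, 0, 0.18, 0, 0, 0, 0, 0, 0, 0.18, 0, 0, 0, 0, 0, 0, 0.18, 0, 0, 0, 0, 0, 0, 0.18, 0, 0, 0, 0, 0, 0, 0.12, 0, 0, 0, 0, 0]'

```text
clock: 8.6
tool_pos: [0.4679, 0.3589, 0.2285]
eef_rot: [-0.052, 0.695, 0.021, 0.717]
contact_force: [-0.1, -0.2, 0.9]
opening: 1.001
```

```bash
python3 look.py 6;  python3 - <<'E'
from rec import *
rec(90)
from back import *
run("top6.npz",156)
E
```

```text
t 8.6 pos [0.4679 0.3589 0.2285] q [-0.21  0.85 -1.06  1.66  0.85  1.17  0.16] F [-0.1 -0.2  0.9]
rot err frac [ 0.0741 -0.4764  0.0031]
t 8.7 pos [0.4668 0.3609 0.2288] q [-0.22  0.85 -1.06  1.66  0.85  1.17  0.16] F [-0.6 -0.3 -0.7]
rot err frac [ 0.0248  0.0208 -0.0107]
top6.npz [99.1 99.5 98.6 99.1 98.5 98.4]
```

send_rows --commands '[-0.05, 0.11, -0.1, 0.012, 0.01, -0.005, 0, -0.045, 0.1, -0.14, 0.012, 0.01, -0.005, 0, 0, 0, -0.14, 0, 0, 0, 0, 0, 0, -0.1, 0, 0, 0, 0, 0, 0, 0, 0, 0, 0, 0]'

```text
clock: 9.2
tool_pos: [0.4443, 0.4093, 0.104]
eef_rot: [-0.039, 0.703, 0.03, 0.71]
contact_force: [-0.5, 0.0, 0.5]
opening: 1.0
```

Run:
```python
from rec import *
rec(90)
from plant import cams
from h import *
for n in("top","scene"): np.savez(n+"7.npz",**cams.snapshot(n))
crop(load("top7.npz"),160,180,100,90,6,"pics/t7.png");crop(load("scene7.npz"),430,110,110,110,5,"pics/s7.png")
st=telemetry.get_state();ya=Ro.from_quat(st["eef_rot"]).apply([0,1,0]);print("finger",st["tool_pos"]-.053*ya)
```

```text
t 9.2 pos [0.4443 0.4093 0.104 ] q [-0.34  1.02 -0.95  1.71  1.    0.98 -0.03] F [-0.5  0.   0.5]
rot err frac [ 0.0083  0.0062 -0.0039]
finger [0.45032211 0.35863489 0.107813  ]
```

View pics/s7.png

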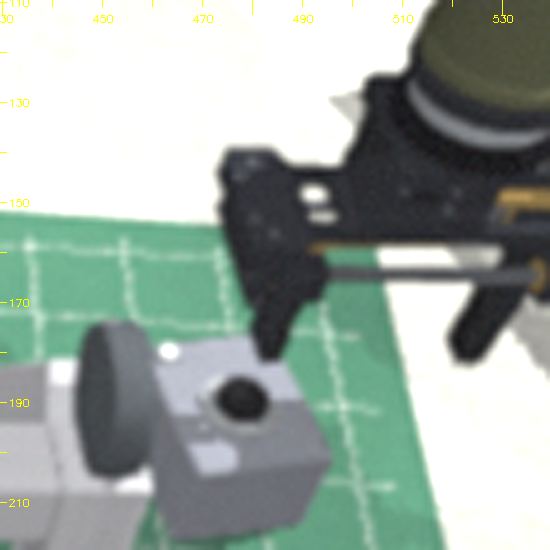

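View pics/t7.png

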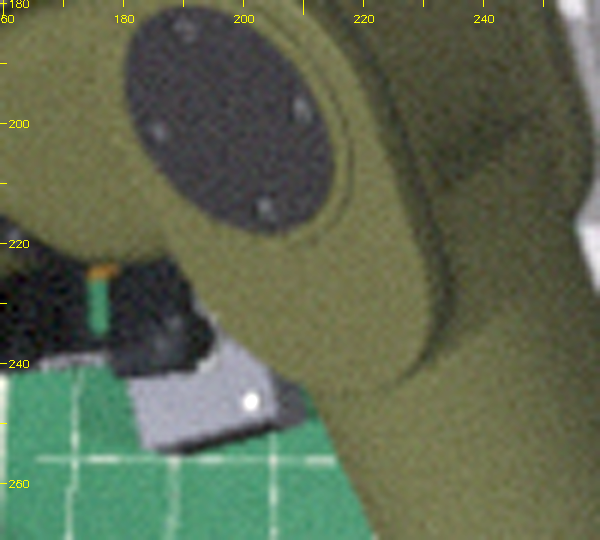

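Run:
```python
from h import *
s=load("scene7.npz")
for p in((.4503,.3586,.1078),(.4503,.3646,.1078),(.448,.360,.1078),(.448,.360,.061)): print(p,proj(s,p))
print(onz(s,(483.3,181),.106))
```

```text
(0.4503, 0.3586, 0.1078) (np.float64(482.5775653146004), np.float64(178.24449778453513))
(0.4503, 0.3646, 0.1078) (np.float64(484.99051223297533), np.float64(178.41354406838386))
(0.448, 0.36, 0.1078) (np.float64(483.01742115194656), np.float64(177.61039000721905))
(0.448, 0.36, 0.061) (np.float64(478.0175247325854), np.float64(189.67435401053092))
[0.45791435 0.35987563 0.106     ]
```

send_rows --commands '[-0.008, 0.004, -0.06, 0.008, 0.006, -0.003, 0, 0, 0, -0.06, 0, 0, 0, 0, 0, 0, 0, 0, 0, 0, 0]'

```text
clock: 9.6
tool_pos: [0.4455, 0.4128, 0.0789]
eef_rot: [-0.028, 0.704, 0.034, 0.709]
contact_force: [0.6, 0.2, -1.0]
opening: 1.0
```

```bash
cat > fg.py <<'E'
from rec import *
rec(90)
st=telemetry.get_state();ya=Ro.from_quat(st["eef_rot"]).apply([0,1,0]);print("finger",st["tool_pos"]-.053*ya)
E
python3 fg.py
```

```text
t 9.6 pos [0.4455 0.4128 0.0789] q [-0.34  1.05 -0.93  1.73  1.05  0.93 -0.06] F [ 0.6  0.2 -1. ]
rot err frac [-0.0058  0.0046  0.0012]
finger [0.4501609  0.36001358 0.0784901 ]
```

Now I'll lower in small steps.

send_rows --commands '[-0.006, 0, -0.024, 0, 0, 0, 0, 0, 0, -0.02, 0, 0, 0, 0, 0, 0, 0, 0, 0, 0, 0]'

```text
clock: 9.9
tool_pos: [0.4442, 0.413, 0.0681]
eef_rot: [-0.028, 0.703, 0.035, 0.709]
contact_force: [-0.1, -0.2, 3.1]
opening: 1.002
```

```bash
python3 fg.py
```

```text
t 9.9 pos [0.4442 0.413  0.0681] q [-0.35  1.06 -0.92  1.73  1.07  0.92 -0.08] F [-0.1 -0.2  3.1]
rot err frac [-0.0062  0.0052  0.0015]
finger [0.44887995 0.36021298 0.06761604]
```

send_rows --commands '[0, 0, -0.016, 0, 0, 0, 0, 0, 0, -0.016, 0, 0, 0, 0]'

```text
clock: 10.1
tool_pos: [0.4444, 0.4132, 0.0637]
eef_rot: [-0.028, 0.702, 0.034, 0.711]
contact_force: [-4.1, -8.2, 39.4]
opening: 1.002
```

```bash
python3 fg.py
```

```text
t 10.1 pos [0.4444 0.4132 0.0637] q [-0.35  1.07 -0.91  1.74  1.08  0.91 -0.09] F [-4.1 -8.2 39.4]
rot err frac [-0.0053  0.0072  0.0019]
finger [0.44903474 0.36044406 0.06331037]
```

send_rows --commands '[0, 0, 0.02, 0, 0, 0, 0, 0, 0, 0.06, 0, 0, 0, 0, 0, 0, 0.12, 0, 0, 0, 0, 0, 0.04, 0.16, 0, 0, 0, 0, 0, 0.08, 0.16, 0, 0, 0, 0, -0.04, 0.16, 0.1, 0, 0, 0, 0, -0.08, 0.16, 0.0, 0, 0, 0, 0, -0.08, 0.16, 0.0, 0, 0, 0, 0, 0, 0, 0, 0, 0, 0, 0]'

```text
clock: 11.0
tool_pos: [0.3927, 0.5676, 0.2316]
eef_rot: [-0.025, 0.702, 0.035, 0.711]
contact_force: [-0.2, 0.1, 0.1]
opening: 1.0
```

```bash
python3 look.py 8
python3 - <<'E'
from back import *
run("top8.npz",156)
t=load("top8.npz");t0=load("top0.npz");s=load("scene8.npz")
cv2.imwrite("pics/top8.png",t["image"])
crop(s,440,160,70,65,8,"pics/s8.png")
E
```

```text
t 11.0 pos [0.3927 0.5676 0.2316] q [-0.59  0.95 -1.02  1.35  0.82  1.26  0.01] F [-0.2  0.1  0.1]
rot err frac [ 3.440e-02 -4.907e-01  2.000e-04]
top8.npz [99.  99.3 98.6 99.2 98.4 98.3]
```

View pics/top8.png

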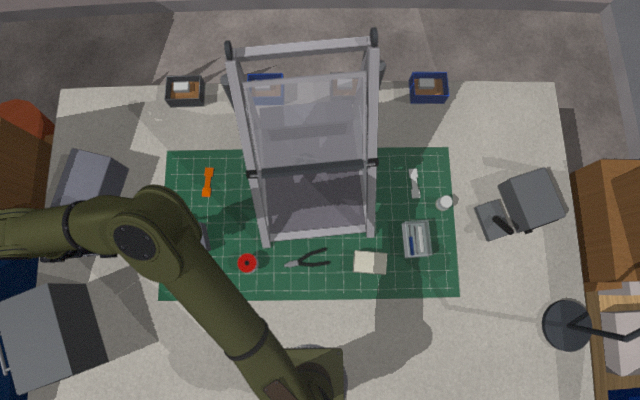

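View pics/s8.png

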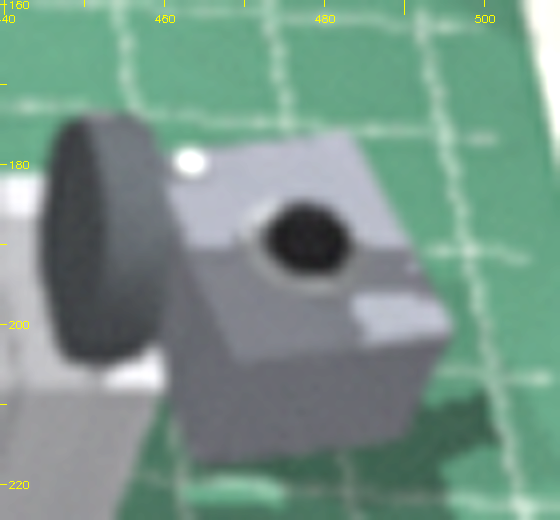

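View pics/t_8.png

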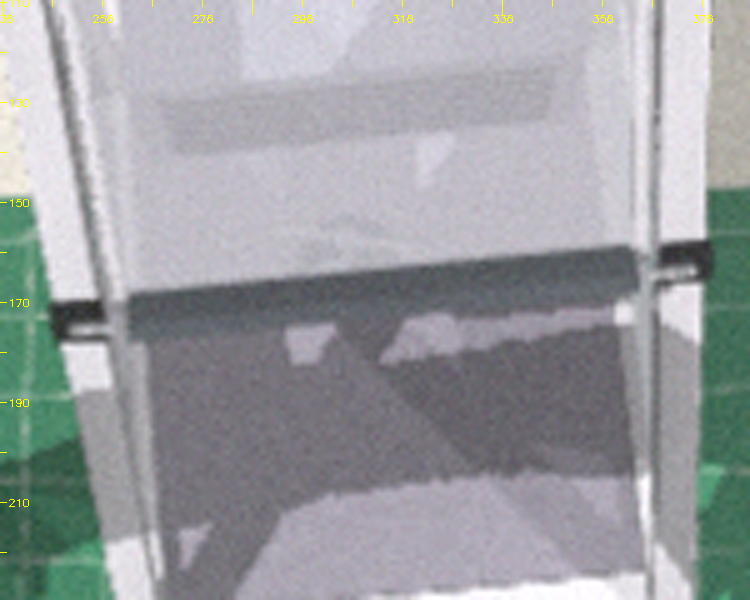

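Run:
```python
from back import *
t=load("top8.npz")
for col in (266,272,320,330,345,358):
    e=edges(t,col);print(col,[(r,int(v)) for r,v in enumerate(e) if 160<=r<=180])
g=t["image"].min(2).astype(int)
for r in range(158,170): print(r,g[r,354:380])
for r in range(168,182): print(r,g[r,246:272])
```

```text
266 [(160, 120), (161, 121), (162, 119), (163, 121), (164, 122), (165, 120), (166, 120), (167, 110), (168, 76), (169, 55), (170, 56), (171, 56), (172, 55), (173, 57), (174, 61), (175, 65), (176, 64), (177, 66), (178, 73), (179, 81), (180, 83)]
272 [(160, 121), (161, 120), (162, 119), (163, 121), (164, 119), (165, 120), (166, 118), (167, 96), (168, 58), (169, 54), (170, 55), (171, 56), (172, 55), (173, 58), (174, 64), (175, 65), (176, 65), (177, 68), (178, 76), (179, 75), (180, 73)]
320 [(160, 120), (161, 120), (162, 105), (163, 66), (164, 56), (165, 57), (166, 55), (167, 56), (168, 59), (169, 60), (170, 62), (171, 64), (172, 73), (173, 92), (174, 105), (175, 107), (176, 103), (177, 100), (178, 101), (179, 98), (180, 93)]
330 [(160, 120), (161, 104), (162, 68), (163, 59), (164, 55), (165, 57), (166, 58), (167, 60), (168, 62), (169, 65), (170, 64), (171, 65), (172, 64), (173, 76), (174, 94), (175, 96), (176, 96), (177, 96), (178, 96), (179, 88), (180, 67)]
345 [(160, 91), (161, 61), (162, 57), (163, 56), (164, 57), (165, 57), (166, 61), (167, 65), (168, 68), (169, 65), (170, 67), (171,
[... 2400 characters left out ...]

  59  61  63  62  58  60  63  61]
176 [ 43  32  31  53  85  99 106 118 101  92  93 104 109 102  97  85  64  61
  63  61  58  63  56  59  61  64]
177 [ 40  32  35  45  59  64  63  58  55  51  54  67  87  98 101  81  66  65
  64  62  62  62  67  65  68  61]
178 [ 41  39  73  90  87  88  91  93  93  92  92  79  89  95 101  86  82  83
  83  66  65  69  71  68  72  73]
179 [ 42  55 115 146 141 139 139 142 139 141 139 106  89  95 101  98 100 108
 101  79  70  77  70  72  72  74]
180 [ 49  53  94 130 138 141 141 143 137 140 144 115  86  94  95 101 103 104
 100  86  71  71  76  75  74  74]
181 [ 49  51  76 122 137 138 143 138 140 142 144 118  85  90  98 100 104 105
 105  89  71  73  73  72  74  73]
```

```bash
python3 -c "
from plant import job,telemetry
print(telemetry.get_state()['contact_force']);print(job.finish_job())"
```

```text
[ 0.17170051 -0.7090747  -0.19354953]
the job is handed in; nothing more can be done
None
```

The window is up at the pointers and stays there by itself, and the fan button has been pressed fully and released. I handed the job in at about 11 s; no verdict is reported.

**Window:** I pushed the lip up from beneath with open fingers, at about 3–6 N, through roughly 99 mm of travel. After I let go, three checks up to the end put it within 0.2 mm of that spot.

**Level with the pointers:** my two measurements differ by about 4 mm. Triangulating from both cameras put the mark at about 98 mm, so the lip is within about 1 mm. The top view alone, taking the needles as level with the lip's front face, put the lip about 3–4 mm low. Both are inside the 10 mm tolerance.

**Fan button:** I pressed it with one fingertip. The force rose from 3 N to 39 N, so the press went well past the spring's 5 N and reached the stop. Afterwards the picture shows the button back up at its starting position.

**Everything else:** in the last top view the loose things and the pointers look where they began, judged by eye, not measured. I did not look separately at the clamp stand. The arm is clear, with contact force near zero.

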